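Tighten the bonding press on a glued drive case

TASK

The glued drive case in the little bonding press has to be pressed while it sets: take the large hex key from the rack, feel for the hex socket down in the slot of the press's bridge without leaning on it, and tighten clockwise, a quarter turn at a time, until the press's spring-loaded foot is down on the case and its springs are squeezed about half way (roughly 3 of their 7 mm), never solid. Then hang the key back upright in a hole of the rack, and leave everything else as it is.

Things in the scene. Friction and masses are not known exactly. Their poses are not given: they have to be found in the camera images.
- press: Bonding press, fixed: aluminium base 130 x 200 x 10 mm, two columns, and a bridge 44 x 172 mm whose top is 96 mm over the bench. Origin under the base's middle, on the bench; z up, y along the bridge. A spindle with a hex socket in the bridge, turned clockwise from above, lowers the pressure bar under the plate it sits in by 10 mm a turn but does not itself sink; it turns stiffly (0.07 to 0.11 N m) and stays where left.
- press_slot (a point): Middle of the mouth of a slot in the bridge's top, 96 mm up: 18 mm wide (x), 48 mm long (y), 9 mm deep; axes as the press. Its floor is a flat nut plate that was left up to 9 mm to either side along y and sits tight there. Flush in the plate's middle, on the slot's centre line: the spindle's hex socket, 12.6 mm across flats, 12 mm deep (bottom 75 mm over the bench), its angle unknown.
- foot (a joint): How far (m) the spring-loaded foot is pushed up: 0 hanging free, 0.007 springs solid; 6 N per mm. The foot is a steel plate 30 x 76 mm with a rubber face on two coil springs under the pressure bar; at the start it hangs 2 to 4 mm over the case.
- case: The drive case being glued: a black box 63 x 112 x 24 mm lying on the press's base under the foot between four low grey strips, long side along the bridge; origin at the middle of its underside.
- hex_key: Large hex key, loose, hanging upright in an outer hole of the rack. Origin at the shank's tip, z up, x and y square to the grip's flats. Hex shank 12 mm across flats, 62 mm long, two flats facing +-x; its last 3 mm a round taper from 11.5 to 7.7 mm diameter. Collar 26 mm across from 62 to 66 mm, black square grip 22 x 22 mm from 66 to 110 mm, cap to 112 mm. 80 to 130 g.
- hex_key_grip (a point): Middle of the large key's grip, 88 mm above its tip; axes as the key.
- small_key: The other, smaller hex key, in the other outer hole: shank 8 mm across flats, 52 mm long, collar 26 mm, black square grip 18 x 18 x 36 mm above 56 mm. Origin at its tip, z up. Not needed.
- rack: Key rack, fixed: a bent dark steel plate 52 x 150 mm, top 75 mm above the bench, on two end legs. Origin on the bench under its middle, y along the row of three holes 17 mm across, 45 mm apart. Keys hang with their collar on the plate.
- rack_hole0 (a point): Centre of the rack's hole at y = -45 mm, at the plate's top.
- rack_hole1 (a point): Centre of the rack's middle hole, at the plate's top; empty at the start.
- rack_hole2 (a point): Centre of the rack's hole at y = +45 mm, at the plate's top.
- dish: Steel dish of screws, 85 x 85 x 18 mm, standing loose right of the press; origin at the middle of its underside.

How it is judged:
By the outcome, as a careful person would: the job done as asked, in the order asked, and still so for the second after the job is handed in, with the robot touching nothing.
It also fails if it takes over 72 s, if anything falls off the work surface, if the arm or the gripper's body presses on something with over 40 N, if the wrist force passes 120 N, or if a joint passes its speed limit or range.

ROBOT

A 7-joint arm with a two-finger parallel gripper is mounted at the origin on a cart in front of the work surface, level with it; the furniture and walls round the work are solid. World frame = base frame: x ahead of the robot, y to its left, z up, the work surface at z = 0. Lengths are in mm, angles in rad, forces in N, time in s.
With the tool pointing down it reaches from about 350 to 900 mm from the base axis. Payload 19.9 kg.
Tool frame: the origin (TCP) lies on the mounting face of the last link; the fingertips stand 199 mm ahead of it and the grasp point (between the pads) lies 180 mm ahead of it; z points along the fingers, y is the direction in which the jaws open and shut (so a half turn about z gives the same grasp; the last joint's range is limited). The gripper opens to 94 mm and grips with 3 to 60 N. Pads are 16 mm wide; open, the fingers measure 119 mm over their backs; the gripper's body (75 mm by 177 mm) begins 78 mm behind the grasp point.
Start: joints at [1.266, 0.417, -0.01, 1.614, 0.005, 1.111, -0.053], TCP at [162.372, -603.535, 404.625] pointing down, gripper open.
Joint ranges: [-2.81, 2.81], [-0.39, 2.02], [-1.27, 1.25], [0.06, 2.57], [-1.19, 4.33], [0.19, 2], [-2.82, 2.82]. Speed limits (rad/s): [1.89, 1.89, 2.39, 2.39, 3.01, 3.01, 3.01].

INTERFACE

Orientations are given as a unit quaternion [x, y, z, w].
In Python, from cell import telemetry, optics, r gives the robot as it stands. The module is installed in compiled form; this text tells all that it offers.
- The arm moves only by the tool play_rows, never from a script. Its argument "motion" is a list of rows, each a list of 6 numbers: the shift along the tool's x, y, z in m, then the turn, a rotation vector about the tool's x, y, z in degrees. In form: [[dx, dy, dz, ax, ay, az], ...]. A call has exactly 10 rows; each row shifts and turns the commanded pose from where the row before left it, along the tool's axes as they then stand; what a row does not reach is not made up. A row lasts 1/8 s, in which the tool goes at most 62.5 mm and 10.7 degrees, less where a joint would pass 70% of its speed; a pose out of reach is approached as far as the arm can. A call is refused whole if a number of a shift passes 0.0625 or a number of a turn 10.7, either way. A call with a gripper value outside its range is refused whole. "jaw" is the opening, from 0 (shut) to 1 (fully open), set as the call begins (left out, the last holds). The fingers move at their own pace and stop on an object; "grip_force" is the grip in N (left out, the last holds). Time passes only in rows, so rows that do not move let the fingers close, or fill a call up. It gives the time, the measured TCP pose, the force and the opening at its end, in the units of the state.
- telemetry.observe(): the state, without advancing time (a new reading comes with each control period).
- optics.get_image(name): name is "scene" or "top" or "wrist"; returns the picture (384x512x3 uint8, red, green, blue); there is no depth.
- optics.calibration(name): a dict with "fx", "fy", "cx", "cy" (pixels), "pose" (4x4, takes a point from camera to world coordinates); the wrist camera has in their place "tool_from_camera" (4x4, takes a point from camera to tool coordinates, whose origin is the TCP and whose axes are the flange's). Camera axes: x right, y down, z forward; pixel columns grow to the right and rows downward; lengths in mm; the calibration is good to about 2 mm. A picture is of the moment at which its call begins: read the wrist's pose just before it. calibration takes no time and is no camera call.
- r.job_done(): hands the job in, once; it reports no verdict.
Trained networks look in the newest picture that a camera, given by its name, has taken for a name from the list of things; names that differ only in an ending like _2 or _b are one class to them, and where a whole thing is asked for, a point or a joint stands for the part that bears it (a point fixed in the world has none). Each returns a list of dicts, best first, with "confidence" (0 to 1); they miss things now and then, are a little off and sometimes report something else, mostly with a low value. They report only what shows in the picture. A call takes as long as a camera call.
- optics.boxes_of(camera, target): "centre" ([x, y, z] in mm, in the coordinates of the camera as it stood for that picture, good to about 4 mm: the middle of the surface that is visible of it).
The state is a dict: "time": time; "joint_positions": joint angles; "dq": joint speeds; "tau": joint torques, N m; "eef_pos": TCP position; "eef_rot": TCP orientation; "force": force on the tool from outside, world axes, zero at the start; "torque": the same for the moment, N m; "grip_width": opening from 0.0 (shut) to 1.0 (fully open).
Only numpy, scipy, OpenCV 4.12 (cv2) and the standard library are available. Lean on these libraries where they do the work, as an engineer would, in place of code of your own. Each camera call takes 0.05 s, during which the arm holds its last target.

## Working session

There is one attempt and no reset: what is moved stays moved. The work goes in short steps, Python scripts to look and compute and a tool call to move; the robot and the scene stay as the last step left them, time stands still between calls to the robot, and variables do not carry over. Pictures are saved under pics/ and viewed, and the job is handed in when it is done.

Besides the shell and the picture viewer there is one more tool, called after ">>>" in YAML: its name, and indented under it one key for each argument. play_rows: Moves the arm, as the interface text tells. Its arguments: {"type":"object","properties":{"motion":{"type":"array","items":{"type":"array","items":{"type":"number"}}},"jaw":{"type":"number"},"grip_force":{"type":"number"}},"required":["motion"]}

```bash
ls; mkdir -p pics; cat > h.py <<'E'
import numpy as np, cv2
from scipy.spatial.transform import Rotation as R
from cell import telemetry, optics, r
def st(): return telemetry.observe()
def T(s):
    M=np.eye(4); M[:3,:3]=R.from_quat(s["eef_rot"]).as_matrix(); M[:3,3]=s["eef_pos"]; return M
def cam(name,s=None):
    c=optics.calibration(name)
    P=np.array(c["pose"]) if "pose" in c else T(s or st())@np.array(c["tool_from_camera"])
    return c,P
def shot(name,fn,scale=1.5):
    s=st(); im=optics.get_image(name); cv2.imwrite("pics/raw_"+fn,im[:,:,::-1])
    cv2.imwrite("pics/"+fn,cv2.resize(im[:,:,::-1],None,fx=scale,fy=scale)); return s,im
def ray(name,u,v,z,s=None):
    c,P=cam(name,s); d=P[:3,:3]@np.array([(u-c["cx"])/c["fx"],(v-c["cy"])/c["fy"],1.]); o=P[:3,3]
    return o+d*(z-o[2])/d[2]
def proj(name,p,s=None):
    c,P=cam(name,s); q=np.linalg.inv(P)@np.append(p,1); return np.array([c["fx"]*q[0]/q[2]+c["cx"],c["fy"]*q[1]/q[2]+c["cy"]])
E
python3 - <<'E'
from h import *
np.set_printoptions(precision=2,suppress=True)
s=st(); print(s)
for n in ["scene","top","wrist"]:
    shot(n,n+"0.png"); c,P=cam(n,s); print(n,c["fx"],c["cx"],P)
for n in ["top","scene"]:
    c,P=cam(n)
    for t in ["press","press_slot","hex_key","hex_key_grip","small_key","rack","rack_hole0","rack_hole1","rack_hole2","dish","case"]:
        for b in optics.boxes_of(n,t)[:2]:
            print(n,t,round(b["confidence"],2),(P@np.append(b["centre"],1))[:3])
E
```

```text
pics
{'time': 0.0, 'joint_positions': array([ 1.27,  0.42, -0.01,  1.61,  0.  ,  1.11, -0.05]), 'dq': array([-0., -0., -0., -0., -0., -0., -0.]), 'tau': array([  0.  , -85.12,   0.64, -42.6 ,  -0.05,   0.02,   0.  ]), 'eef_pos': array([ 162.33, -603.43,  404.04]), 'eef_rot': array([ 0.99,  0.13, -0.  , -0.  ]), 'force': array([ 0.36,  0.72, -0.83]), 'torque': array([-0.01, -0.01, -0.01]), 'grip_width': 1.0023658867333969}
scene 449.6893543485545 258.74656633278346 [[ -0.83  -0.34   0.45 -37.53]
 [ -0.56   0.5   -0.66 814.82]
 [  0.    -0.8   -0.6  821.58]
 [  0.     0.     0.     1.  ]]
top 415.3358362855514 251.8736803561639 [[   0.02   -0.99    0.12  338.2 ]
 [  -1.     -0.02    0.01    8.06]
 [  -0.01   -0.12   -0.99 1245.2 ]
 [   0.      0.      0.      1.  ]]
wrist 286.4351518494926 257.9097843294406 [[   0.26   -0.94   -0.22  226.  ]
 [  -0.97   -0.25   -0.06 -585.97]
 [  -0.      0.23   -0.97  384.85]
 [   0.      0.      0.      1.  ]]
top press 0.91 [554.4  -32.02   8.91]
top press_slot 0.68 [553.91 -34.04  11.56]
top press_slot 0.51 [530.09 177.13 115.25]
top hex_key 0.51 [
[... 409 characters left out ...]
 0.56 [554.21 -30.41   6.89]
top dish 0.79 [ 418.21 -285.94    2.79]
top dish 0.58 [540.93 -41.02  32.77]
top case 0.69 [538.1  -40.6   36.05]
scene press 0.78 [547.77   1.02  10.47]
scene press_slot 0.85 [550.66   4.23   8.61]
scene hex_key 0.6 [518.22 271.45 101.14]
scene hex_key_grip 0.56 [523.14 271.71 110.85]
scene small_key 0.63 [529.56 189.62  94.43]
scene small_key 0.31 [ 421.33 -301.07    4.58]
scene rack 0.63 [521.23 271.37  71.39]
scene rack_hole0 0.76 [524.88 273.46  68.5 ]
scene rack_hole1 0.76 [524.88 273.46  68.5 ]
scene rack_hole2 0.76 [524.88 273.46  68.5 ]
scene dish 0.79 [ 419.68 -299.19    4.45]
scene dish 0.54 [518.81 272.19 104.6 ]
scene case 0.77 [542.62 -19.39  34.54]
```

View pics/top0.png

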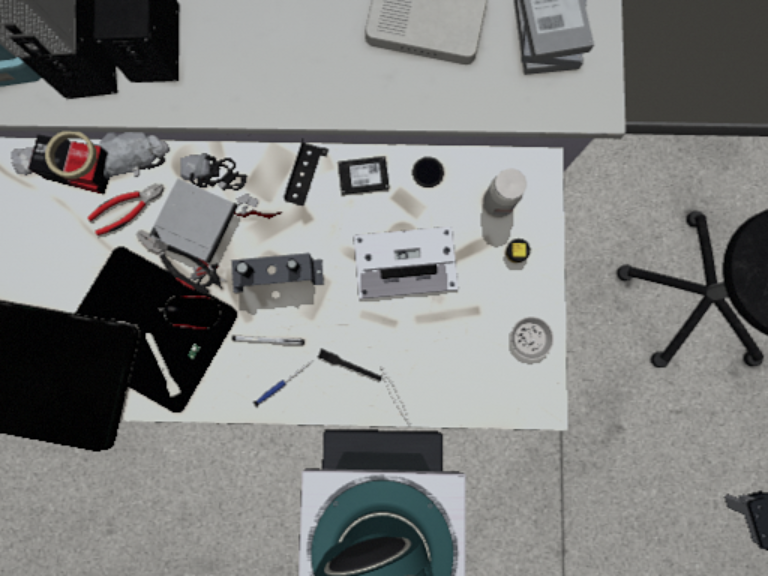

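View pics/scene0.png

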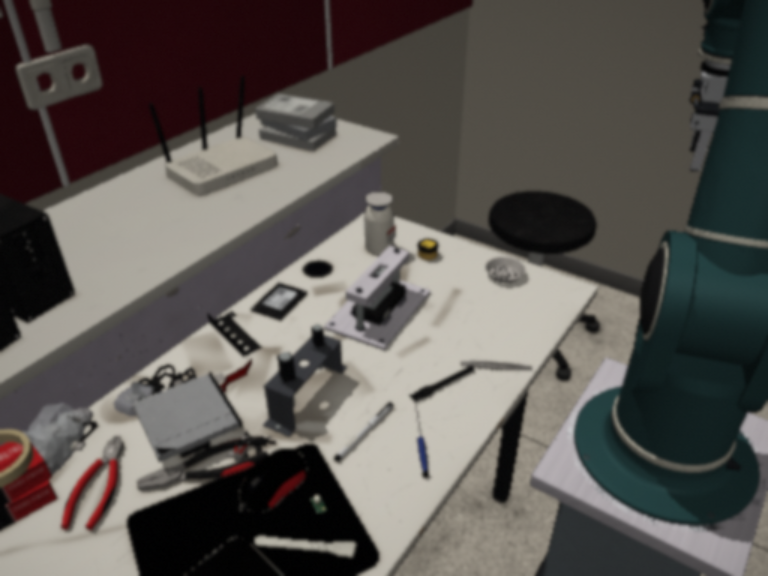

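```bash
python3 - <<'E'
from h import *
im=cv2.imread("pics/raw_top0.png")
a=cv2.resize(im[160:215,145:225],None,fx=9,fy=9,interpolation=cv2.INTER_CUBIC)
b=cv2.resize(im[145:205,230:310],None,fx=9,fy=9,interpolation=cv2.INTER_CUBIC)
cv2.imwrite("pics/za.png",a);cv2.imwrite("pics/zb.png",b)
E
```

```text
(no output)
```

View pics/za.png

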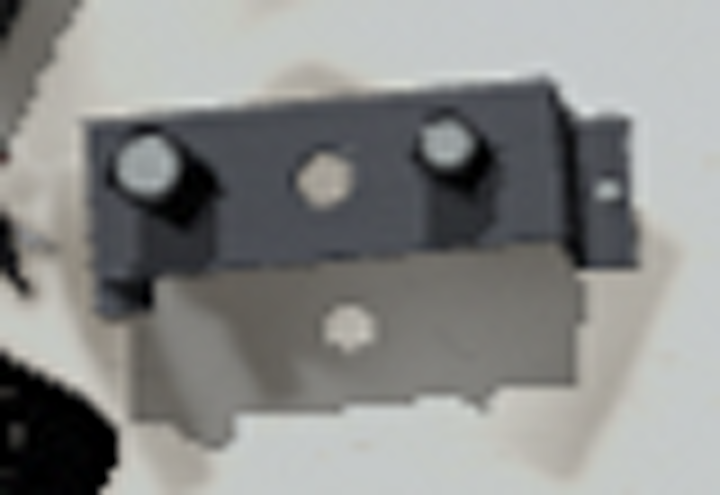

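View pics/zb.png

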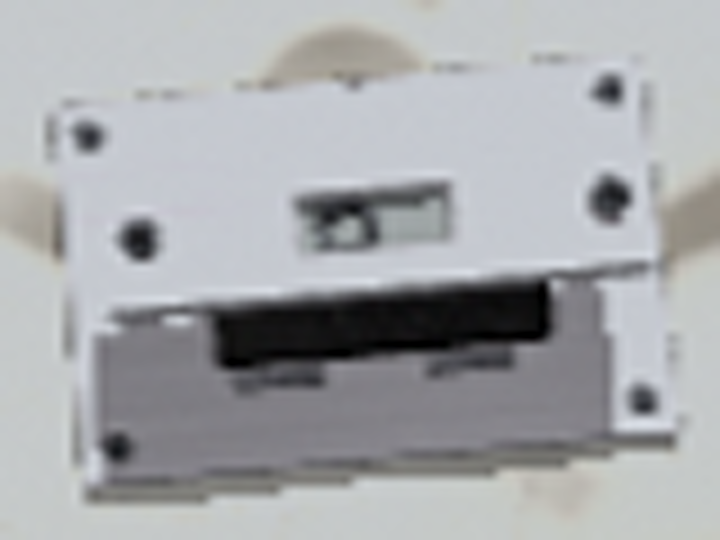

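```bash
cat >> h.py <<'E'
def rows(target,yawdeg,n,s=None,R2=None):
    """n rows to go from present pose to target TCP pos with tool down and tool-x yaw (world deg)"""
    s=s or st(); T0=T(s); y=np.radians(yawdeg)
    Rt=R2 if R2 is not None else np.array([[np.cos(y),np.sin(y),0],[np.sin(y),-np.cos(y),0],[0,0,-1.]])
    R0=T0[:3,:3]; rv=R.from_matrix(R0.T@Rt).as_rotvec()
    p0=T0[:3,3]; d=(np.array(target)-p0)/n; out=[]
    for i in range(n):
        Ri=R0@R.from_rotvec(rv*i/n).as_matrix()
        out.append(list(np.round(Ri.T@d/1000,4))+list(np.round(np.degrees(rv/n),2)))
    for o in out: print([float(x) for x in o],end=",")
    print()
def yaw(s=None):
    s=s or st(); M=T(s); return np.degrees(np.arctan2(M[1,0],M[0,0]))
E
python3 - <<'E'
from h import *
np.set_printoptions(precision=2,suppress=True)
print(optics.calibration("wrist")["tool_from_camera"]); print(yaw())
f=lambda a,o:(a[0]/9+o[0],a[1]/9+o[1])
for nm,p,z in [("bigcap",(150,165),125),("smallcap",(445,143),111),("hole1",(325,180),75)]:
    print(nm,ray("top",*f(p,(145,160)),z))
for p in [(295,215),(452,215),(375,185),(375,250),(345,222)]: print("slot",ray("top",*f(p,(230,145)),96))
for p in [(60,110),(640,75),(110,320),(655,265)]: print("bridge?",ray("top",*f(p,(230,145)),96))
rows([420,-40,430],20,12)
E
```

```text
[[ 0.   -0.97 -0.23 66.02]
 [ 1.    0.    0.   -0.29]
 [-0.   -0.23  0.97 19.19]
 [ 0.    0.    0.    1.  ]]
15.059125414633984
bigcap [525.27 265.19 125.  ]
smallcap [536.18 177.76 111.  ]
hole1 [529.84 220.83  75.  ]
slot [562.37 -11.52  96.  ]
slot [563.29 -60.54  96.  ]
slot [572.37 -36.37  96.  ]
slot [551.74 -36.65  96.  ]
slot [560.44 -27.17  96.  ]
bridge? [594.45  62.72  96.  ]
bridge? [ 609.02 -118.97   96.  ]
bridge? [528.06  45.52  96.  ]
bridge? [ 548.63 -123.96   96.  ]
[0.0329, -0.0398, -0.0021, -0.0, 0.0, -0.41],[0.0332, -0.0395, -0.0021, -0.0, 0.0, -0.41],[0.0335, -0.0393, -0.0021, -0.0, 0.0, -0.41],[0.0338, -0.0391, -0.0021, -0.0, 0.0, -0.41],[0.0341, -0.0388, -0.0021, -0.0, 0.0, -0.41],[0.0343, -0.0386, -0.0021, -0.0, 0.0, -0.41],[0.0346, -0.0383, -0.0021, -0.0, 0.0, -0.41],[0.0349, -0.0381, -0.0021, -0.0, 0.0, -0.41],[0.0352, -0.0378, -0.0021, -0.0, 0.0, -0.41],[0.0354, -0.0376, -0.0021, -0.0, 0.0, -0.41],[0.0357, -0.0373, -0.0021, -0.0, 0.0, -0.41],[0.036, -0.037, -0.0021, -0.0, 0.0, -0.41],
```

```bash
python3 - <<'E'
from h import *
rows([540,-36,330],179.5,20)
E
```

```text
[0.0256, -0.0225, 0.0037, -0.0, -0.0, -8.22],[0.0286, -0.0186, 0.0037, -0.0, -0.0, -8.22],[0.0309, -0.0143, 0.0037, -0.0, -0.0, -8.22],[0.0327, -0.0098, 0.0037, -0.0, -0.0, -8.22],[0.0337, -0.005, 0.0037, -0.0, -0.0, -8.22],[0.0341, -0.0001, 0.0037, -0.0, -0.0, -8.22],[0.0337, 0.0048, 0.0037, -0.0, -0.0, -8.22],[0.0327, 0.0095, 0.0037, -0.0, -0.0, -8.22],[0.031, 0.0141, 0.0037, -0.0, -0.0, -8.22],[0.0287, 0.0184, 0.0037, -0.0, -0.0, -8.22],[0.0258, 0.0223, 0.0037, -0.0, -0.0, -8.22],[0.0223, 0.0258, 0.0037, -0.0, -0.0, -8.22],[0.0184, 0.0287, 0.0037, -0.0, -0.0, -8.22],[0.0141, 0.031, 0.0037, -0.0, -0.0, -8.22],[0.0095, 0.0327, 0.0037, -0.0, -0.0, -8.22],[0.0047, 0.0338, 0.0037, -0.0, -0.0, -8.22],[-0.0001, 0.0341, 0.0037, -0.0, -0.0, -8.22],[-0.005, 0.0337, 0.0037, -0.0, -0.0, -8.22],[-0.0098, 0.0326, 0.0037, -0.0, -0.0, -8.22],[-0.0144, 0.0309, 0.0037, -0.0, -0.0, -8.22],
```

>>> play_rows:
  motion:
    - [0.0256, -0.0225, 0.0037, 0, 0, -8.2]
    - [0.0286, -0.0186, 0.0037, 0, 0, -8.2]
    - [0.0309, -0.0143, 0.0037, 0, 0, -8.2]
    - [0.0327, -0.0098, 0.0037, 0, 0, -8.2]
    - [0.0337, -0.005, 0.0037, 0, 0, -8.2]
    - [0.0341, 0, 0.0037, 0, 0, -8.2]
    - [0.0337, 0.0048, 0.0037, 0, 0, -8.2]
    - [0.0327, 0.0095, 0.0037, 0, 0, -8.2]
    - [0.031, 0.0141, 0.0037, 0, 0, -8.2]
    - [0.0287, 0.0184, 0.0037, 0, 0, -8.2]

```text
time: 2.5
eef_pos: [352.2, -319.3, 367.7]
eef_rot: [0.661, 0.751, -0.0, 0.0]
force: [-0.4, -0.0, 0.2]
grip_width: 1.001
```

>>> play_rows:
  motion:
    - [0.0258, 0.0223, 0.0037, 0, 0, -8.2]
    - [0.0223, 0.0258, 0.0037, 0, 0, -8.2]
    - [0.0184, 0.0287, 0.0037, 0, 0, -8.2]
    - [0.0141, 0.031, 0.0037, 0, 0, -8.2]
    - [0.0095, 0.0327, 0.0037, 0, 0, -8.2]
    - [0.0047, 0.0338, 0.0037, 0, 0, -8.2]
    - [0, 0.0341, 0.0037, 0, 0, -8.2]
    - [-0.005, 0.0337, 0.0037, 0, 0, -8.2]
    - [-0.0098, 0.0326, 0.0037, 0, 0, -8.2]
    - [-0.0144, 0.0309, 0.0037, 0, 0, -8.2]

```text
time: 3.75
eef_pos: [542.6, -36.6, 330.6]
eef_rot: [0.006, 1.0, -0.0, 0.0]
force: [-1.0, -0.0, 0.2]
grip_width: 1.001
```

```bash
python3 - <<'E'
from h import *
np.set_printoptions(precision=3,suppress=True)
s,im=shot("wrist","w1.png"); print(s["eef_pos"],s["joint_positions"],yaw(s),s["dq"])
import pickle; pickle.dump(s,open("s1.pkl","wb"))
E
```

```text
[542.579 -36.603 330.594] [ 0.623  0.466 -0.771  1.867  0.391  0.965  1.237] 179.30520746847708 [-0.385  0.353 -0.199 -0.299  0.332  0.132  0.471]
```

View pics/w1.png

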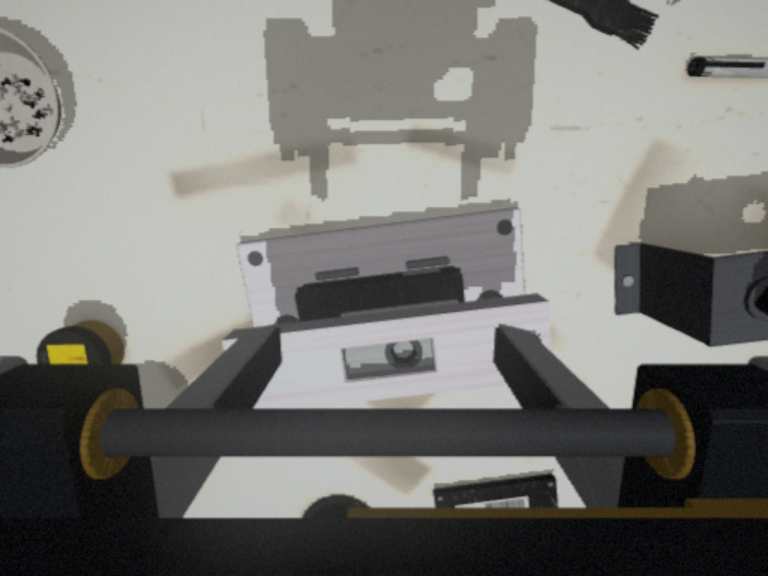

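```bash
python3 - <<'E'
from h import *
im=cv2.imread("pics/raw_w1.png")
cv2.imwrite("pics/zw1.png",cv2.resize(im[210:262,215:305],None,fx=8.8,fy=8.8,interpolation=cv2.INTER_CUBIC))
E
```

```text
(no output)
```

View pics/zw1.png

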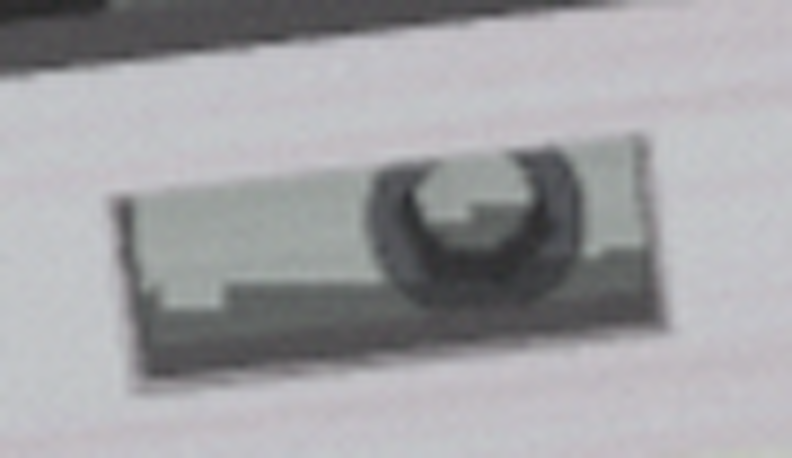

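```bash
cat >> h.py <<'E'
def Rd(yawdeg,tilt=0):
    return R.from_euler("z",yawdeg,degrees=True).as_matrix()@np.array([[1,0,0],[0,-1,0],[0,0,-1.]])@R.from_euler("y",-tilt,degrees=True).as_matrix()
E
python3 - <<'E'
from h import *
import pickle
s=pickle.load(open("s1.pkl","rb"))
c=lambda p:(p[0]/8.8+215,p[1]/8.8+210)
P=[(110,200),(645,137),(665,328),(140,388)]
Q=np.array([ray("wrist",*c(p),96,s)[:2] for p in P]); print(Q,Q.mean(0))
for e in [Q[1]-Q[0],Q[2]-Q[3],Q[2]-Q[1],Q[3]-Q[0]]: print(np.linalg.norm(e),np.degrees(np.arctan2(e[1],e[0])))
for p in [(480,205),(478,228)]: print("socket",ray("wrist",*c(p),87,s))
s2=dict(s)
rows([428,-45,320],0,5,R2=Rd(185.7,35))
E
```

```text
[[558.96236102 -60.65517655]
 [553.52690802 -12.29203579]
 [571.98968761 -10.23690826]
 [577.35352904 -58.55232217]] [565.45812142 -35.43411069]
48.66762305380449 96.41246883886171
48.61224141933897 96.33487596987105
18.57680757320207 6.351556929619258
18.510998297809415 6.522897279214092
socket [563.25846712 -26.81579954  87.        ]
socket [565.56209683 -27.01137613  87.        ]
[0.0232, -0.0024, 0.0021, -0.33, -6.98, -1.12],[0.0233, -0.002, -0.0008, -0.33, -6.98, -1.12],[0.0231, -0.0015, -0.0036, -0.33, -6.98, -1.12],[0.0225, -0.001, -0.0064, -0.33, -6.98, -1.12],[0.0216, -0.0006, -0.0091, -0.33, -6.98, -1.12],
```

>>> play_rows:
  motion:
    - [0.0232, -0.0024, 0.0021, -0.33, -6.98, -1.12]
    - [0.0233, -0.002, -0.0008, -0.33, -6.98, -1.12]
    - [0.0231, -0.0015, -0.0036, -0.33, -6.98, -1.12]
    - [0.0225, -0.001, -0.0064, -0.33, -6.98, -1.12]
    - [0.0216, -0.0006, -0.0091, -0.33, -6.98, -1.12]
    - [0.0155, 0, 0.0221, 0, -7, 0]
    - [0.0181, 0, 0.0201, 0, -7, 0]
    - [0.0204, 0, 0.0177, 0, -7, 0]
    - [0.0224, 0, 0.0151, 0, -7, 0]
    - [0.0241, 0, 0.0123, 0, -7, 0]

```text
time: 5.05
eef_pos: [421.0, -65.2, 269.3]
eef_rot: [-0.026, 0.944, -0.037, 0.327]
force: [0.6, -0.6, -0.6]
grip_width: 0.999
```

```bash
python3 - <<'E'
from h import *
np.set_printoptions(precision=3,suppress=True)
s=st();s,im=shot("wrist","w2.png"); print(s["eef_pos"],s["joint_positions"],s["dq"]);print(T(s))
cv2.imwrite("pics/w2.png",cv2.resize(cv2.rotate(im[:,:,::-1],cv2.ROTATE_180),None,fx=1.5,fy=1.5))
import pickle; pickle.dump(s,open("s2.pkl","wb"))
E
```

```text
[421.026 -65.165 269.262] [ 1.043  0.39  -1.066  2.378  1.986  0.34  -0.136] [ 0.123  0.346 -0.101  0.247  2.094  0.455 -1.83 ]
[[ -0.785  -0.024   0.62  421.026]
 [ -0.073   0.996  -0.054 -65.165]
 [ -0.616  -0.087  -0.783 269.262]
 [  0.      0.      0.      1.   ]]
```

View pics/w2.png

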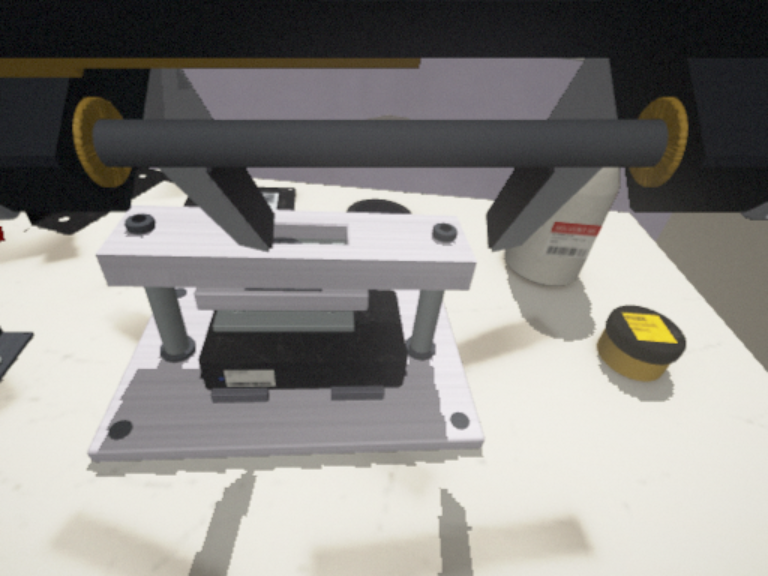

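```bash
python3 - <<'E'
from h import *
s,im=shot("wrist","w3.png")
im=cv2.rotate(im[:,:,::-1],cv2.ROTATE_180)
cv2.imwrite("pics/raw_w3r.png",im)
cv2.imwrite("pics/zw3.png",cv2.resize(im[175:275,115:290],None,fx=4.5,fy=4.5,interpolation=cv2.INTER_CUBIC))
print(T(s),s["dq"],s["joint_positions"],s["time"])
import pickle; pickle.dump(s,open("s3.pkl","wb"))
E
```

```text
[[-7.82846543e-01 -2.66733120e-02  6.21642844e-01  4.20112504e+02]
 [-7.58454622e-02  9.95721217e-01 -5.27894361e-02 -6.53292048e+01]
 [-6.17574899e-01 -8.84748164e-02 -7.81519962e-01  2.67977284e+02]
 [ 0.00000000e+00  0.00000000e+00  0.00000000e+00  1.00000000e+00]] [-0.00708486 -0.03257209  0.00407487 -0.0343579  -0.48511436 -0.07948692
  0.41196117] [ 1.04390038  0.39354213 -1.06600541  2.38087945  2.006174    0.34289988
 -0.15182015] 5.1
```

View pics/zw3.png

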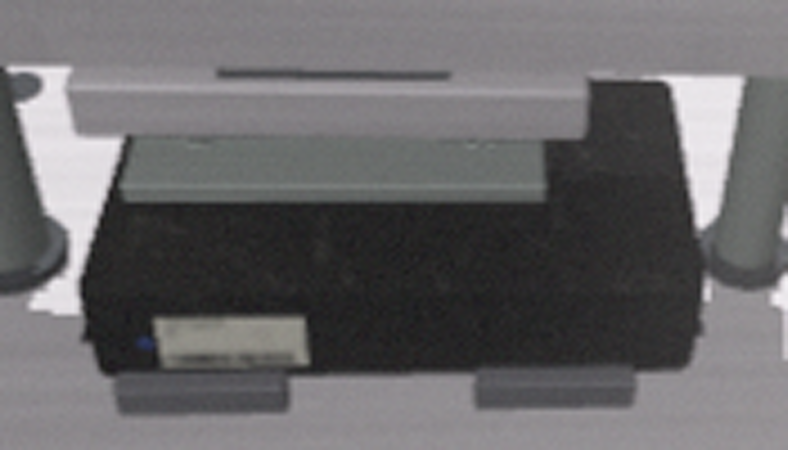

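```bash
python3 - <<'E'
from h import *
rows([527,262,390],187,20,R2=Rd(187,0))
E
```

```text
[-0.0091, 0.0156, -0.0023, -0.33, 1.89, -0.18],[-0.0091, 0.0156, -0.0025, -0.33, 1.89, -0.18],[-0.0091, 0.0156, -0.0028, -0.33, 1.89, -0.18],[-0.009, 0.0156, -0.003, -0.33, 1.89, -0.18],[-0.009, 0.0156, -0.0032, -0.33, 1.89, -0.18],[-0.0089, 0.0156, -0.0034, -0.33, 1.89, -0.18],[-0.0088, 0.0156, -0.0036, -0.33, 1.89, -0.18],[-0.0088, 0.0156, -0.0038, -0.33, 1.89, -0.18],[-0.0087, 0.0155, -0.004, -0.33, 1.89, -0.18],[-0.0086, 0.0155, -0.0042, -0.33, 1.89, -0.18],[-0.0085, 0.0155, -0.0044, -0.33, 1.89, -0.18],[-0.0084, 0.0155, -0.0045, -0.33, 1.89, -0.18],[-0.0083, 0.0155, -0.0047, -0.33, 1.89, -0.18],[-0.0082, 0.0155, -0.0049, -0.33, 1.89, -0.18],[-0.0081, 0.0155, -0.0051, -0.33, 1.89, -0.18],[-0.008, 0.0155, -0.0053, -0.33, 1.89, -0.18],[-0.0078, 0.0156, -0.0054, -0.33, 1.89, -0.18],[-0.0077, 0.0156, -0.0056, -0.33, 1.89, -0.18],[-0.0076, 0.0156, -0.0058, -0.33, 1.89, -0.18],[-0.0074, 0.0156, -0.0059, -0.33, 1.89, -0.18],
```

>>> play_rows:
  motion:
    - [-0.0182, 0.0312, -0.0048, -0.66, 3.8, -0.36]
    - [-0.0182, 0.0312, -0.0055, -0.66, 3.8, -0.36]
    - [-0.018, 0.0312, -0.0062, -0.66, 3.8, -0.36]
    - [-0.0177, 0.0312, -0.007, -0.66, 3.8, -0.36]
    - [-0.0174, 0.0311, -0.008, -0.66, 3.8, -0.36]
    - [-0.017, 0.031, -0.0089, -0.66, 3.8, -0.36]
    - [-0.0166, 0.031, -0.0095, -0.66, 3.8, -0.36]
    - [-0.0162, 0.031, -0.0102, -0.66, 3.8, -0.36]
    - [-0.0157, 0.0311, -0.011, -0.66, 3.8, -0.36]
    - [-0.015, 0.0312, -0.0117, -0.66, 3.8, -0.36]

```text
time: 6.4
eef_pos: [518.1, 235.8, 381.7]
eef_rot: [-0.057, 0.998, -0.005, 0.019]
force: [-0.3, -1.2, -0.3]
grip_width: 1.003
```

```bash
python3 - <<'E'
from h import *
np.set_printoptions(precision=3,suppress=True)
shot("wrist","w4a.png");s,im=shot("wrist","w4.png"); print(T(s),s["joint_positions"],s["dq"],yaw(s))
import pickle; pickle.dump(s,open("s4.pkl","wb"))
E
```

```text
[[ -0.993  -0.115   0.036 518.534]
 [ -0.116   0.993  -0.004 239.266]
 [ -0.035  -0.008  -0.999 383.366]
 [  0.      0.      0.      1.   ]] [ 0.352  0.602 -1.159  1.757  0.629  1.169  0.693] [ 0.052 -0.037 -0.01   0.079  0.055 -0.132  0.002] -173.3568274236357
```

View pics/w4.png

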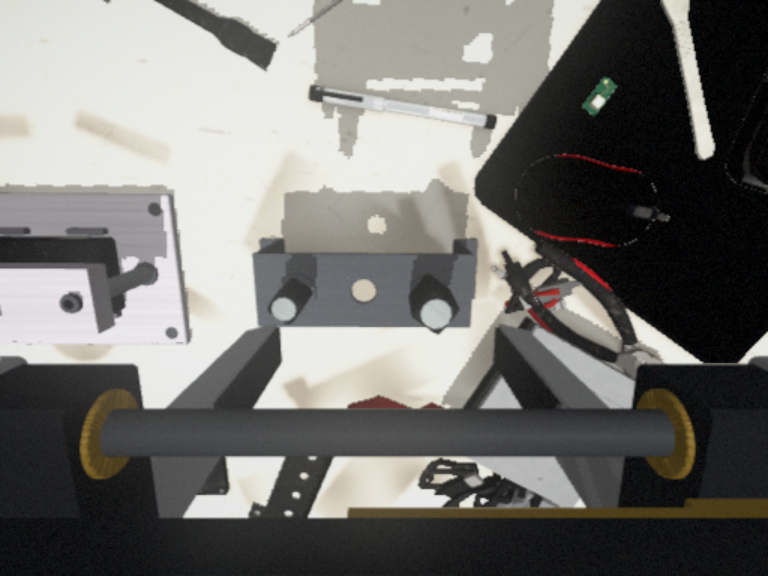

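```bash
python3 - <<'E'
from h import *
im=cv2.imread("pics/raw_w4.png")
a=cv2.resize(im[175:228,265:320],None,fx=11,fy=11,interpolation=cv2.INTER_CUBIC)
a=np.clip(a.astype(float)*2.0,0,255).astype(np.uint8)
cv2.imwrite("pics/zw4.png",a)
E
```

```text
(no output)
```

View pics/zw4.png

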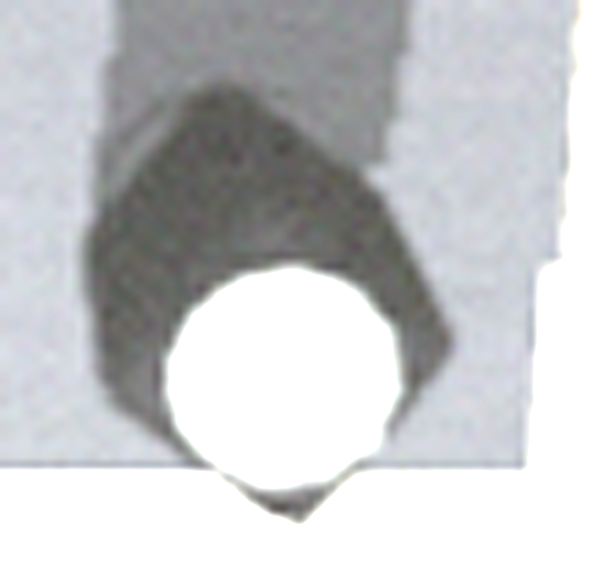

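```bash
python3 - <<'E'
from h import *
import pickle
np.set_printoptions(precision=2,suppress=True)
s=pickle.load(open("s4.pkl","rb"))
c=lambda p:(p[0]/11+265-.5+.5/11,p[1]/11+175-.5+.5/11)
f=lambda p,z: ray("wrist",*c(p),z,s)
B=f((298,522),123);Rt=f((455,345),123);C=f((283,378),125)
print(B,Rt,C,np.linalg.norm(B-Rt),np.degrees(np.arctan2(*(Rt-B)[[1,0]])))
for q in [B-C,Rt-C]: print(np.linalg.norm(q[:2]),np.degrees(np.arctan2(q[1],q[0])))
h=lambda u,v,z: ray("wrist",u/1.5,v/1.5,z,s)
print("hole1",h(364,290,75),"small",h(284,309,111),"rack corners",[h(*p,75) for p in [(254,254),(475,252),(472,326),(256,326)]])
E
```

```text
[540.76 270.2  123.  ] [524.52 280.37 123.  ] [528.23 266.94 125.  ] 19.156452026416165 147.9436661307418
12.941266436700245 14.565786597206536
13.925341220289118 105.45256983239634
hole1 [532.71 222.88  75.  ] small [540.73 176.57 111.  ] rack corners [array([516.39, 146.3 ,  75.  ]), array([497.57, 294.47,  75.  ]), array([549.88, 301.26,  75.  ]), array([567.98, 149.53,  75.  ])]
```

```bash
python3 - <<'E'
from h import *
print(st()["eef_pos"],st()["time"])
rows([528,267,345],149,5,R2=Rd(149,0))
E
```

```text
[518.13877145 237.77985223 382.3983702 ] 6.5
[-0.0023, 0.0056, 0.0075, 0.05, 0.46, 7.53],[-0.0016, 0.0059, 0.0075, 0.05, 0.46, 7.53],[-0.0009, 0.0061, 0.0075, 0.05, 0.46, 7.53],[-0.0002, 0.0062, 0.0075, 0.05, 0.46, 7.53],[0.0006, 0.0061, 0.0075, 0.05, 0.46, 7.53],
```

>>> play_rows:
  motion:
    - [-0.0023, 0.0056, 0.0075, 0.05, 0.46, 7.5]
    - [-0.0016, 0.0059, 0.0075, 0.05, 0.46, 7.5]
    - [-0.0009, 0.0061, 0.0075, 0.05, 0.46, 7.5]
    - [-0.0002, 0.0062, 0.0075, 0.05, 0.46, 7.5]
    - [0.0006, 0.0061, 0.0075, 0.05, 0.46, 7.5]
    - [0, 0, 0, 0, 0, 0]
    - [0, 0, 0, 0, 0, 0]
    - [0, 0, 0, 0, 0, 0]
    - [0, 0, 0, 0, 0, 0]
    - [0, 0, 0, 0, 0, 0]

```text
time: 7.75
eef_pos: [528.4, 262.6, 342.9]
eef_rot: [0.269, 0.963, -0.003, 0.004]
force: [0.4, -0.2, 0.1]
grip_width: 0.999
```

```bash
python3 - <<'E'
from h import *
np.set_printoptions(precision=3,suppress=True)
s=st(); print(s["eef_pos"],T(s)[:3,:3],yaw(),s["joint_positions"])
rows([528,267,283],149,4,R2=Rd(149,0))
E
```

```text
[528.434 262.555 342.915] [[-0.855  0.518  0.005]
 [ 0.518  0.855 -0.009]
 [-0.009 -0.005 -1.   ]] 148.80069386591214 [ 0.187  0.611 -0.966  1.739  0.57   1.099  0.059]
[0.0008, 0.001, 0.015, -0.07, 0.13, -0.05],[0.0008, 0.0009, 0.015, -0.07, 0.13, -0.05],[0.0007, 0.0009, 0.015, -0.07, 0.13, -0.05],[0.0007, 0.0009, 0.015, -0.07, 0.13, -0.05],
```

>>> play_rows:
  motion:
    - [0.0008, 0.001, 0.012, -0.1, 0.2, 0]
    - [0.0008, 0.0009, 0.012, -0.1, 0.2, 0]
    - [0.0007, 0.0009, 0.012, -0.07, 0.1, 0]
    - [0.0007, 0.0009, 0.012, 0, 0, 0]
    - [0, 0, 0.012, 0, 0, 0]
    - [0, 0, 0, 0, 0, 0]
    - [0, 0, 0, 0, 0, 0]
    - [0, 0, 0, 0, 0, 0]
    - [0, 0, 0, 0, 0, 0]
    - [0, 0, 0, 0, 0, 0]
  jaw: 0.5

```text
time: 9.0
eef_pos: [527.9, 267.2, 283.0]
eef_rot: [0.269, 0.963, -0.0, 0.0]
force: [0.3, 0.8, -0.2]
grip_width: 0.496
```

```bash
python3 - <<'E'
from h import *
np.set_printoptions(precision=3,suppress=True)
s,im=shot("wrist","w5.png"); print(s["eef_pos"],yaw(),s["force"],s["grip_width"])
E
```

```text
[527.934 267.152 283.002] 148.78147993911824 [ 0.257  0.78  -0.231] 0.49628104955898417
```

View pics/w5.png

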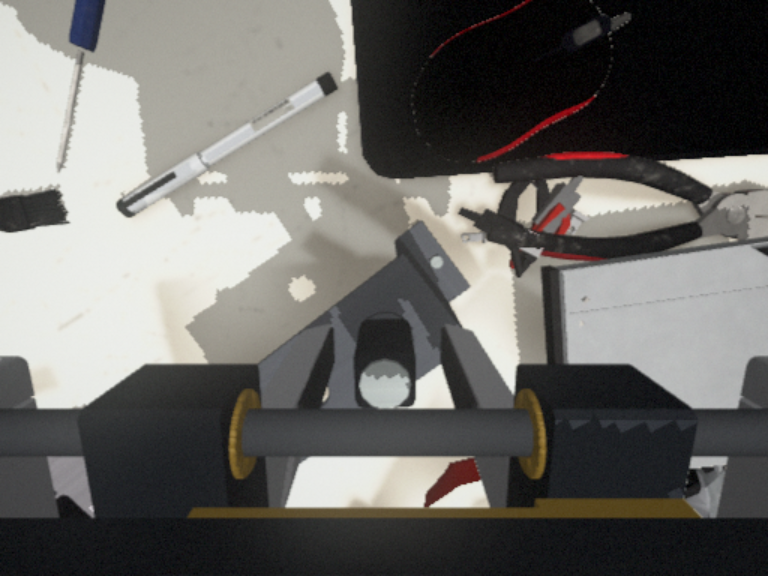

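>>> play_rows:
  motion:
    - [0, 0, 0, 0, 0, 0]
    - [0, 0, 0, 0, 0, 0]
    - [0, 0, 0, 0, 0, 0]
    - [0, 0, 0, 0, 0, 0]
    - [0, 0, 0, 0, 0, 0]
    - [0, 0, 0, 0, 0, 0]
    - [0, 0, -0.01, 0, 0, 0]
    - [0, 0, -0.025, 0, 0, 0]
    - [0, 0, -0.03, 0, 0, 0]
    - [0, 0, -0.03, 0, 0, 0]
  jaw: 0
  grip_force: 50

```text
time: 10.3
eef_pos: [527.7, 267.3, 379.4]
eef_rot: [0.269, 0.963, 0.0, 0.0]
force: [0.1, -0.7, -0.7]
grip_width: 0.237
```

```bash
python3 - <<'E'
from h import *
np.set_printoptions(precision=3,suppress=True)
s,im=shot("wrist","w6.png"); print(s["eef_pos"],yaw(),s["force"],s["torque"],s["grip_width"])
im=cv2.imread("pics/raw_w1.png")
a=cv2.resize(im[220:250,250:290],None,fx=18,fy=18,interpolation=cv2.INTER_CUBIC); cv2.imwrite("pics/zsock.png",a)
E
```

```text
[527.699 267.284 379.433] 148.80556230880424 [ 0.07  -0.709 -0.724] [-0.012 -0.158  0.036] 0.23697386053630337
```

View pics/w6.png

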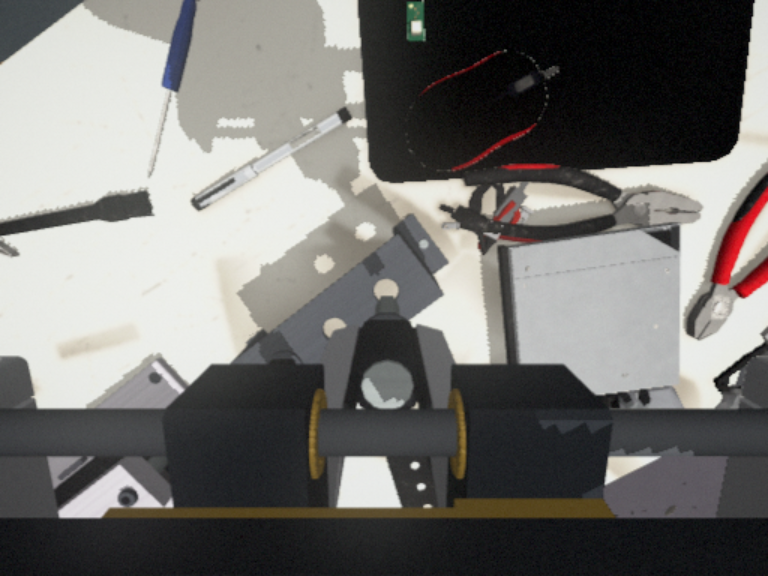

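View pics/zsock.png

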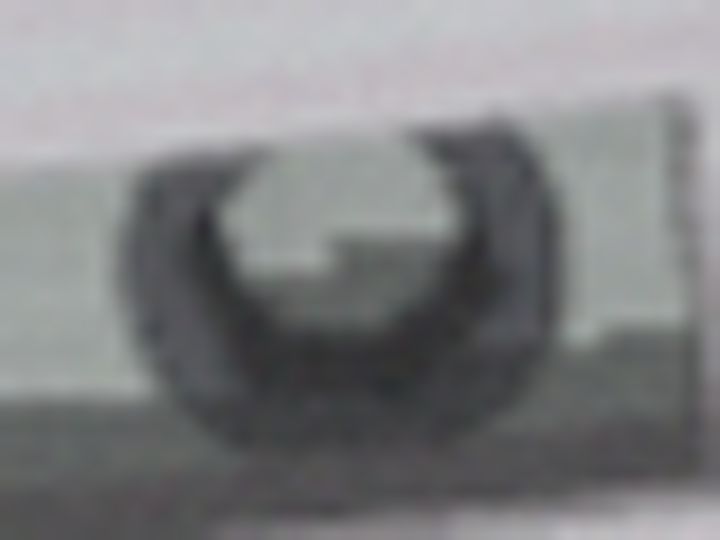

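```bash
python3 - <<'E'
from h import *
import pickle
s=pickle.load(open("s1.pkl","rb"))
im=cv2.imread("pics/raw_w1.png")
# rectify at z=75 (socket bottom) and z=87 : world grid, 0.1mm
for z in (75,87,):
    cx,cy=564.5,-27; n=300; k=10
    # map homography from 4 pts
    pts=np.array([[-15,-15],[15,-15],[15,15],[-15,15]],float)
    src=np.float32([proj("wrist",[cx+a,cy+b,z],s) for a,b in pts])
    dst=np.float32([[ (b+15)*k*2.4,(15-a)*k*2.4-0] for a,b in pts])  # right=+y, up=+x ... 
    # right = -y for natural view
    dst=np.float32([[ (15-b)*24,(15-a)*24] for a,b in pts])
    H=cv2.getPerspectiveTransform(src,dst)
    o=cv2.warpPerspective(im,H,(720,720),flags=cv2.INTER_CUBIC)
    o=cv2.convertScaleAbs(o,alpha=1.4,beta=-40)
    cv2.imwrite(f"pics/rect{z}.png",cv2.resize(o,(560,560)))
E
```

```text
(no output)
```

View pics/rect75.png

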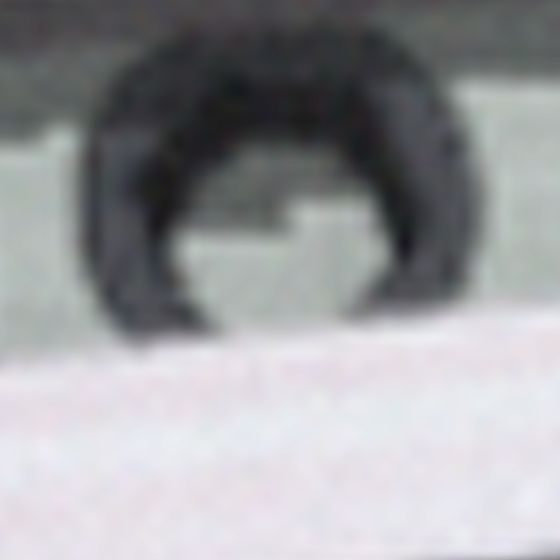

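View pics/rect87.png

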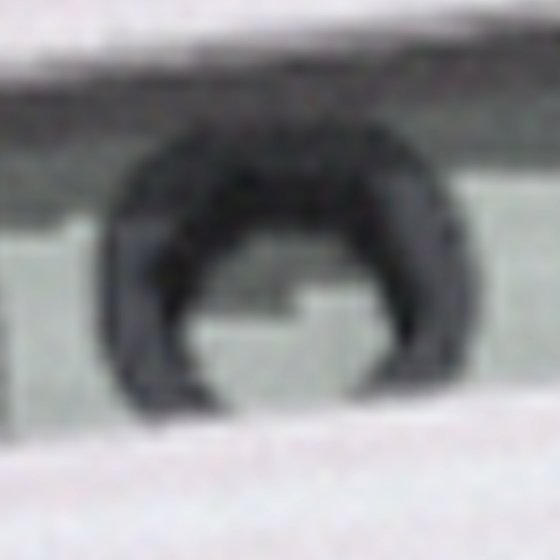

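```bash
python3 - <<'E'
from h import *
np.set_printoptions(precision=3,suppress=True)
im=cv2.imread("pics/raw_w6.png")
a=cv2.resize(im[180:280,215:300],None,fx=7,fy=7,interpolation=cv2.INTER_CUBIC)
a=np.clip(a.astype(float)*1.8,0,255).astype(np.uint8); cv2.imwrite("pics/zw6.png",a)
c=optics.calibration("wrist"); M=np.array(c["tool_from_camera"])
def toolpt(u,v,z):
    d=M[:3,:3]@np.array([(u-c["cx"])/c["fx"],(v-c["cy"])/c["fy"],1]); o=M[:3,3]; return o+d*(z-o[2])/d[2]
print(toolpt(388/1.5,383/1.5,158))
s=st(); print(s["eef_pos"])
rows([564.4,-26.9,395],205,10,R2=Rd(205,0))
def tp(p): 
    q=np.linalg.inv(M)@np.append(p,1); return c["fx"]*q[0]/q[2]+c["cx"],c["fy"]*q[1]/q[2]+c["cy"]
print("tip expected raw px",tp([0,0,270]),tp([0,0,250]))
E
```

```text
[  0.033   1.117 158.   ]
[528.038 268.06  383.126]
[-0.0184, -0.0233, -0.0012, 0.01, 0.02, -5.62],[-0.016, -0.025, -0.0012, 0.01, 0.02, -5.62],[-0.0135, -0.0265, -0.0012, 0.01, 0.02, -5.62],[-0.0108, -0.0277, -0.0012, 0.01, 0.02, -5.62],[-0.0081, -0.0286, -0.0012, 0.01, 0.02, -5.62],[-0.0052, -0.0293, -0.0012, 0.01, 0.02, -5.62],[-0.0023, -0.0296, -0.0012, 0.01, 0.02, -5.62],[0.0006, -0.0297, -0.0012, 0.01, 0.02, -5.62],[0.0035, -0.0295, -0.0012, 0.01, 0.02, -5.62],[0.0064, -0.029, -0.0012, 0.01, 0.02, -5.62],
tip expected raw px (np.float64(257.14542112430183), np.float64(201.7390305743892)) (np.float64(257.07689431545936), np.float64(207.73592781592345))
```

View pics/zw6.png

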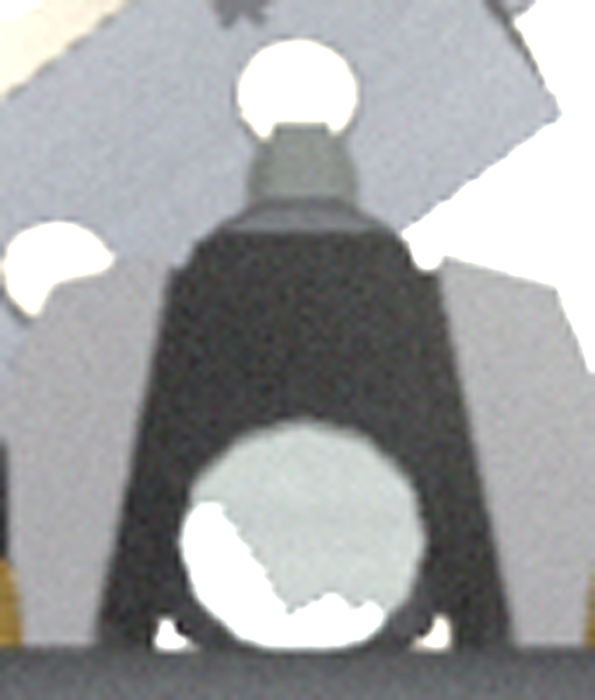

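>>> play_rows:
  motion:
    - [-0.0184, -0.0233, -0.0012, 0, 0, -5.6]
    - [-0.016, -0.025, -0.0012, 0, 0, -5.6]
    - [-0.0135, -0.0265, -0.0012, 0, 0, -5.6]
    - [-0.0108, -0.0277, -0.0012, 0, 0, -5.6]
    - [-0.0081, -0.0287, -0.0012, 0, 0, -5.6]
    - [-0.0052, -0.0294, -0.0012, 0, 0, -5.6]
    - [-0.0023, -0.0298, -0.0012, 0, 0, -5.6]
    - [0.0006, -0.0298, -0.0012, 0, 0, -5.6]
    - [0.0035, -0.0296, -0.0012, 0, 0, -5.6]
    - [0.0064, -0.0291, -0.0012, 0, 0, -5.6]

```text
time: 11.6
eef_pos: [563.6, -29.4, 390.5]
eef_rot: [-0.216, 0.976, -0.0, 0.0]
force: [-0.0, -0.2, -0.8]
grip_width: 0.227
```

```bash
python3 - <<'E'
from h import *
np.set_printoptions(precision=3,suppress=True)
shot("wrist","w7a.png")
s,im=shot("wrist","w7.png"); print(s["eef_pos"],T(s)[:3,:3],yaw(),s["joint_positions"],s["dq"])
import pickle; pickle.dump(s,open("s7.pkl","wb"))
rows([564.5,-27.7,364],205,5,R2=Rd(205,0))
E
```

```text
[564.334 -33.493 390.071] [[-0.906 -0.423  0.   ]
 [-0.423  0.906 -0.002]
 [ 0.    -0.001 -1.   ]] -155.31751877245355 [ 0.879  0.624 -1.217  1.754  0.626  1.217  1.498] [-0.034 -0.003  0.022  0.011 -0.011 -0.017 -0.204]
[-0.0004, 0.0007, 0.0052, -0.01, -0.0, -0.06],[-0.0004, 0.0007, 0.0052, -0.01, -0.0, -0.06],[-0.0004, 0.0007, 0.0052, -0.01, -0.0, -0.06],[-0.0004, 0.0007, 0.0052, -0.01, -0.0, -0.06],[-0.0004, 0.0007, 0.0052, -0.01, -0.0, -0.06],
```

View pics/w7.png

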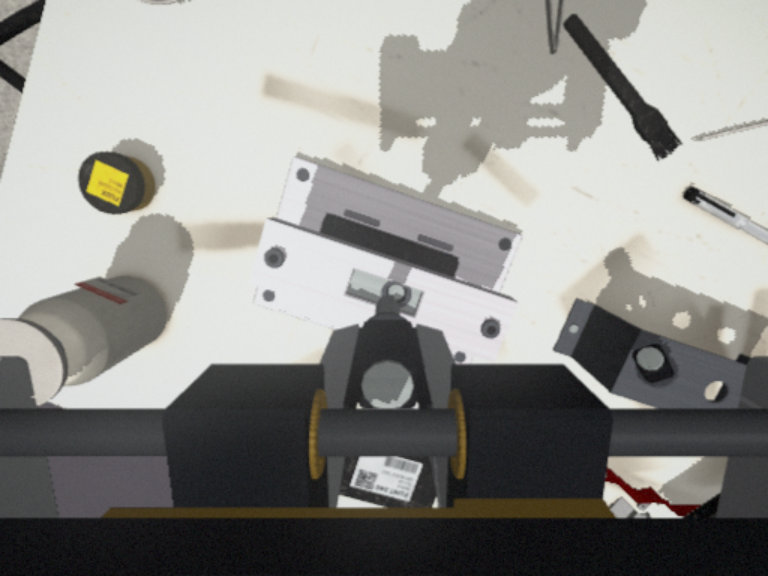

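```bash
python3 - <<'E'
from h import *
im=cv2.imread("pics/raw_w7.png")
a=cv2.resize(im[170:225,220:295],None,fx=10,fy=10,interpolation=cv2.INTER_CUBIC); cv2.imwrite("pics/zw7.png",a)
E
```

```text
(no output)
```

View pics/zw7.png

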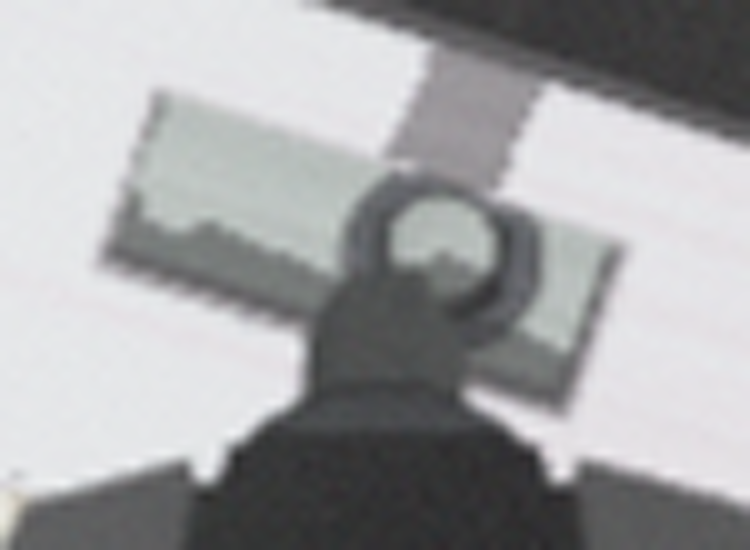

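```bash
python3 - <<'E'
from h import *
import pickle
np.set_printoptions(precision=2,suppress=True)
s=pickle.load(open("s7.pkl","rb"))
c=lambda p:(p[0]/10+220-.45,p[1]/10+170-.45)
f=lambda p,z: ray("wrist",*c(p),z,s)
Q=np.array([f(p,96)[:2] for p in [(155,90),(625,235),(570,410),(105,260)]]);print(Q,Q.mean(0))
e=Q[1]-Q[0]+Q[2]-Q[3];print(np.degrees(np.arctan2(e[1],e[0])),np.linalg.norm(e)/2,np.linalg.norm(Q[3]-Q[0]))
for p in [(445,255),(347,255),(545,255)]: print(f(p,87))
print("tip front",f((400,268),120), "TCP", s["eef_pos"])
# tip seen -> pixel expected
M=T(s); 
print(proj("wrist",(M@np.array([-0,0,270,1]))[:3],s),c((400,268)))
E
```

```text
[[558.71 -61.08]
 [552.34 -13.3 ]
 [570.74 -10.39]
 [576.32 -58.64]] [564.53 -35.85]
97.0959605297101 48.381908918923614 17.77873745359911
[563.49 -27.43  87.  ]
[567.71 -36.46  87.  ]
[559.18 -18.21  87.  ]
tip front [559.59 -34.45 120.  ] TCP [564.33 -33.49 390.07]
[257.83 201.32] (259.55, 196.35000000000002)
```

```bash
python3 - <<'E'
from h import *
np.set_printoptions(precision=3,suppress=True)
s=st(); print(s["eef_pos"],yaw(),s["dq"])
rows([564.3,-28.4,362],205,5,R2=Rd(205,0))
E
```

```text
[564.039 -31.708 390.034] -155.31751877245355 [-0.046 -0.012 -0.023  0.023 -0.019 -0.014 -0.125]
[-0.0003, 0.0006, 0.0056, -0.01, -0.0, -0.06],[-0.0003, 0.0006, 0.0056, -0.01, -0.0, -0.06],[-0.0003, 0.0006, 0.0056, -0.01, -0.0, -0.06],[-0.0003, 0.0006, 0.0056, -0.01, -0.0, -0.06],[-0.0003, 0.0006, 0.0056, -0.01, -0.0, -0.06],
```

>>> play_rows:
  motion:
    - [0, 0, 0.006, 0, 0, 0]
    - [0, 0, 0.006, 0, 0, 0]
    - [0, 0, 0.006, 0, 0, 0]
    - [0, 0, 0, 0, 0, 0]
    - [0, 0, 0, 0, 0, 0]
    - [0, 0, 0, 0, 0, 0]
    - [0, 0, 0, 0, 0, 0]
    - [0, 0, 0, 0, 0, 0]
    - [0, 0, 0, 0, 0, 0]
    - [0, 0, 0, 0, 0, 0]

```text
time: 12.95
eef_pos: [563.6, -28.4, 371.9]
eef_rot: [-0.215, 0.977, -0.0, 0.0]
force: [0.4, 0.6, -1.0]
grip_width: 0.231
```

```bash
python3 - <<'E'
from h import *
np.set_printoptions(precision=3,suppress=True)
s=st(); print(s["eef_pos"],yaw(),T(s)[:3,2],s["dq"],s["force"])
rows([564.3,-28.4,358],205,3,R2=Rd(205,0))
E
```

```text
[563.606 -28.446 371.939] -155.2186180352214 [ 0. -0. -1.] [ 0.002 -0.001  0.    -0.    -0.     0.001 -0.   ] [ 0.363  0.618 -0.978]
[-0.0002, -0.0001, 0.0046, -0.01, 0.01, -0.07],[-0.0002, -0.0001, 0.0046, -0.01, 0.01, -0.07],[-0.0002, -0.0001, 0.0046, -0.01, 0.01, -0.07],
```

>>> play_rows:
  motion:
    - [-0.0003, 0, 0.004, 0, 0, 0]
    - [-0.0003, 0, 0.004, 0, 0, 0]
    - [0, 0, 0.004, 0, 0, 0]
    - [0, 0, 0.002, 0, 0, 0]
    - [0, 0, 0.001, 0, 0, 0]
    - [0, 0, 0.001, 0, 0, 0]
    - [0, 0, 0.001, 0, 0, 0]
    - [0, 0, 0, 0, 0, 0]
    - [0, 0, 0, 0, 0, 0]
    - [0, 0, 0, 0, 0, 0]

```text
time: 14.2
eef_pos: [564.2, -28.2, 355.0]
eef_rot: [-0.215, 0.977, -0.0, 0.0]
force: [-0.3, -0.5, -0.5]
grip_width: 0.234
```

```bash
python3 - <<'E'
from h import *
np.set_printoptions(precision=3,suppress=True)
s,_=shot("wrist","w8.png"); print(s["eef_pos"],yaw(),s["force"],s["torque"])
im=cv2.imread("pics/raw_w8.png")
a=cv2.resize(im[170:225,220:295],None,fx=10,fy=10,interpolation=cv2.INTER_CUBIC); cv2.imwrite("pics/zw8.png",a)
E
```

```text
[564.172 -28.207 354.981] -155.21789952735682 [-0.327 -0.547 -0.513] [ 0.128 -0.091  0.016]
```

View pics/zw8.png

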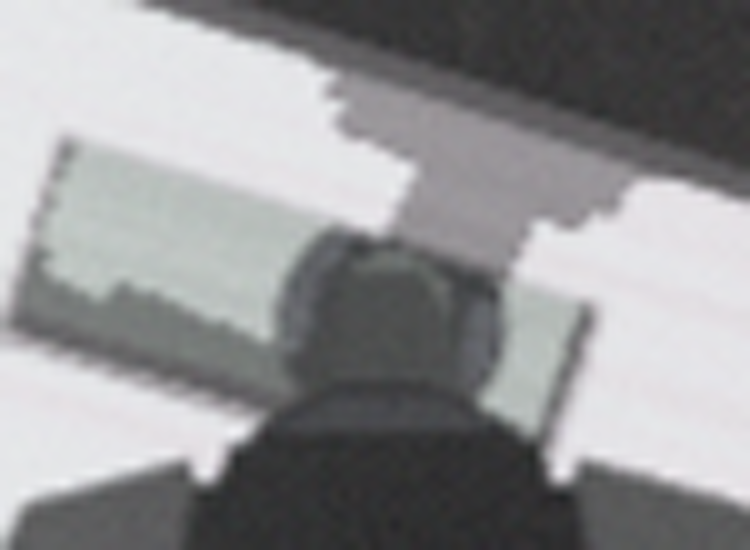

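>>> play_rows:
  motion:
    - [0, 0, 0.0005, 0, 0, 0]
    - [0, 0, 0.0005, 0, 0, 0]
    - [0, 0, 0.0005, 0, 0, 0]
    - [0, 0, 0.0005, 0, 0, 0]
    - [0, 0, 0, 0, 0, 0]
    - [0, 0, 0, 0, 0, 0]
    - [0, 0, 0, 0, 0, 0]
    - [0, 0, 0, 0, 0, 0]
    - [0, 0, 0, 0, 0, 0]
    - [0, 0, 0, 0, 0, 0]

```text
time: 15.5
eef_pos: [564.2, -28.1, 353.3]
eef_rot: [-0.215, 0.977, -0.0, 0.0]
force: [-2.1, -0.0, 5.3]
grip_width: 0.234
```

>>> play_rows:
  motion:
    - [0, 0, 0.0001, 0, 0, 3]
    - [0, 0, 0.0001, 0, 0, 3]
    - [0, 0, 0.0001, 0, 0, 3]
    - [0, 0, 0.0001, 0, 0, 3]
    - [0, 0, 0, 0, 0, 3]
    - [0, 0, 0, 0, 0, 3]
    - [0, 0, 0, 0, 0, 3]
    - [0, 0, 0, 0, 0, 3]
    - [0, 0, 0, 0, 0, 3]
    - [0, 0, 0, 0, 0, 0]

```text
time: 16.75
eef_pos: [564.3, -27.7, 353.2]
eef_rot: [0.02, 1.0, 0.0, 0.001]
force: [-1.2, 2.2, 7.2]
grip_width: 0.23
```

```bash
python3 - <<'E'
from h import *
np.set_printoptions(precision=3,suppress=True)
s=st(); print(s["eef_pos"],yaw(),s["force"],s["torque"],T(s)[:3,2])
E
```

```text
[564.305 -27.677 353.155] 177.7589592615464 [-1.217  2.228  7.194] [ 0.546  0.244 -0.011] [ 0.001  0.    -1.   ]
```

>>> play_rows:
  motion:
    - [0, 0, 0.0001, 0, 0, 3]
    - [0, 0, 0.0001, 0, 0, 3]
    - [0, 0, 0, 0, 0, 3]
    - [0, 0, 0, 0, 0, 3]
    - [0, 0, 0, 0, 0, 3]
    - [0, 0, 0, 0, 0, 3]
    - [0, 0, 0, 0, 0, 3]
    - [0, 0, 0, 0, 0, 3]
    - [0, 0, 0, 0, 0, 3]
    - [0, 0, 0, 0, 0, 3]

```text
time: 18.0
eef_pos: [563.9, -28.0, 352.0]
eef_rot: [0.278, 0.961, -0.0, -0.0]
force: [-1.3, -0.1, -0.0]
grip_width: 0.228
```

```bash
python3 - <<'E'
from h import *
np.set_printoptions(precision=3,suppress=True)
s=st(); print(s["eef_pos"],yaw(),s["force"],s["torque"],T(s)[:3,2])
s,_=shot("wrist","w9.png")
im=cv2.imread("pics/raw_w9.png")
a=cv2.resize(im[170:225,220:295],None,fx=10,fy=10,interpolation=cv2.INTER_CUBIC); cv2.imwrite("pics/zw9.png",a)
E
```

```text
[563.856 -27.973 352.043] 147.70541073625122 [-1.269 -0.094 -0.006] [0.316 0.579 0.053] [-0.001  0.    -1.   ]
```

View pics/zw9.png

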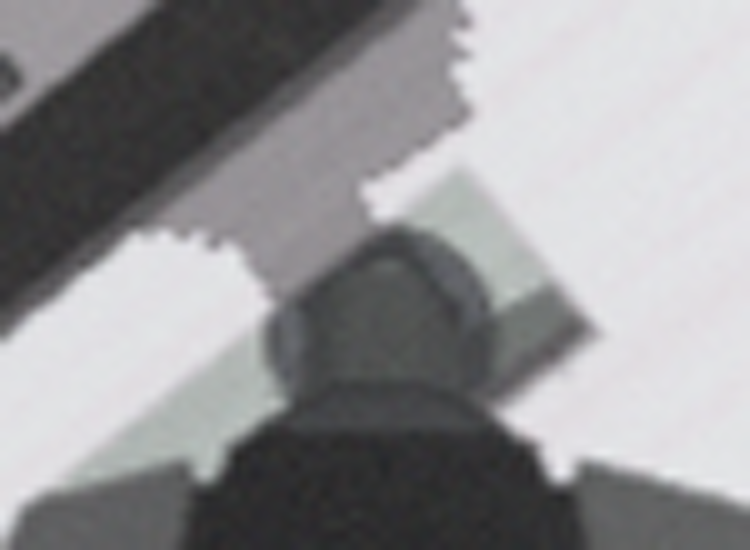

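>>> play_rows:
  motion:
    - [0, 0, 0.0005, 0, 0, 0]
    - [0, 0, 0.0005, 0, 0, 0]
    - [0, 0, 0.0005, 0, 0, 0]
    - [0, 0, 0.0005, 0, 0, 0]
    - [0, 0, 0, 0, 0, 0]
    - [0, 0, 0, 0, 0, 0]
    - [0, 0, 0, 0, 0, 0]
    - [0, 0, 0, 0, 0, 0]
    - [0, 0, 0, 0, 0, 0]
    - [0, 0, 0, 0, 0, 0]

```text
time: 19.3
eef_pos: [564.0, -27.9, 350.7]
eef_rot: [0.277, 0.961, -0.0, 0.0]
force: [-6.6, 1.0, 10.4]
grip_width: 0.23
```

```bash
python3 - <<'E'
from h import *
np.set_printoptions(precision=3,suppress=True)
s=st(); print(s["eef_pos"],yaw(),s["force"],s["torque"],T(s)[:3,2])
E
```

```text
[564.023 -27.943 350.744] 147.86751645964435 [-6.568  1.046 10.422] [0.304 2.111 0.003] [-0. -0. -1.]
```

>>> play_rows:
  motion:
    - [0.0003, -0.0002, 0, 0, 0, 0]
    - [0.0002, -0.0001, 0, 0, 0, 0]
    - [0, 0, 0, 0, 0, -1.5]
    - [0, 0, 0.0004, 0, 0, -1.5]
    - [0, 0, 0.0004, 0, 0, 1.5]
    - [0, 0, 0.0004, 0, 0, 1.5]
    - [0, 0, 0, 0, 0, 1.5]
    - [0, 0, 0, 0, 0, 0]
    - [0, 0, 0, 0, 0, 0]
    - [0, 0, 0, 0, 0, 0]

```text
time: 20.55
eef_pos: [563.7, -27.9, 349.9]
eef_rot: [0.289, 0.957, -0.0, 0.001]
force: [-5.7, 0.5, 13.6]
grip_width: 0.232
```

```bash
python3 - <<'E'
from h import *
np.set_printoptions(precision=3,suppress=True)
s=st(); print(s["eef_pos"],yaw(),s["force"],s["torque"],T(s)[:3,2])
E
```

```text
[563.682 -27.927 349.879] 146.36703730633994 [-5.693  0.505 13.564] [0.185 1.822 0.084] [ 0.001 -0.    -1.   ]
```

>>> play_rows:
  motion:
    - [0, 0, -0.0008, 0, 0, -1.5]
    - [0.0004, -0.0002, 0, 0, 0, -1]
    - [0.0003, -0.0002, 0, 0, 0, 0]
    - [0, 0, 0.0006, 0, 0, 0]
    - [0, 0, 0.0006, 0, 0, 0]
    - [0, 0, 0.0006, 0, 0, 0]
    - [0, 0, 0.0006, 0, 0, 0]
    - [0, 0, 0, 0, 0, 0]
    - [0, 0, 0, 0, 0, 0]
    - [0, 0, 0, 0, 0, 0]

```text
time: 21.8
eef_pos: [563.1, -27.9, 348.5]
eef_rot: [0.269, 0.963, 0.0, 0.001]
force: [-2.4, 0.4, 16.6]
grip_width: 0.234
```

```bash
python3 - <<'E'
from h import *
np.set_printoptions(precision=3,suppress=True)
s=st(); print(s["eef_pos"],yaw(),s["force"],s["torque"],T(s)[:3,2])
E
```

```text
[563.142 -27.937 348.512] 148.77689429666026 [-2.423  0.448 16.638] [0.411 0.761 0.036] [ 0.002 -0.    -1.   ]
```

>>> play_rows:
  motion:
    - [0.0003, -0.0002, -0.0005, 0, 0, 0]
    - [0, 0, 0, 0, 0, -2]
    - [0, 0, 0, 0, 0, -2]
    - [0, 0, 0, 0, 0, 2]
    - [0, 0, 0, 0, 0, 2]
    - [0, 0, 0, 0, 0, 2]
    - [0, 0, 0, 0, 0, 0]
    - [0, 0, 0, 0, 0, 0]
    - [0, 0, 0, 0, 0, 0]
    - [0, 0, 0, 0, 0, 0]

```text
time: 23.05
eef_pos: [562.8, -28.0, 348.6]
eef_rot: [0.286, 0.958, 0.0, 0.001]
force: [1.1, 2.5, 6.1]
grip_width: 0.233
```

```bash
python3 - <<'E'
from h import *
np.set_printoptions(precision=3,suppress=True)
s=st(); print(s["eef_pos"],yaw(),s["force"],s["torque"],T(s)[:3,2])
s,_=shot("wrist","w10.png")
im=cv2.imread("pics/raw_w10.png")
a=cv2.resize(im[170:280,205:310],None,fx=7,fy=7,interpolation=cv2.INTER_CUBIC); cv2.imwrite("pics/zw10.png",a)
E
```

```text
[562.838 -28.    348.591] 146.7823661010218 [1.128 2.464 6.053] [ 0.634 -0.554  0.109] [ 0.002 -0.    -1.   ]
```

View pics/zw10.png

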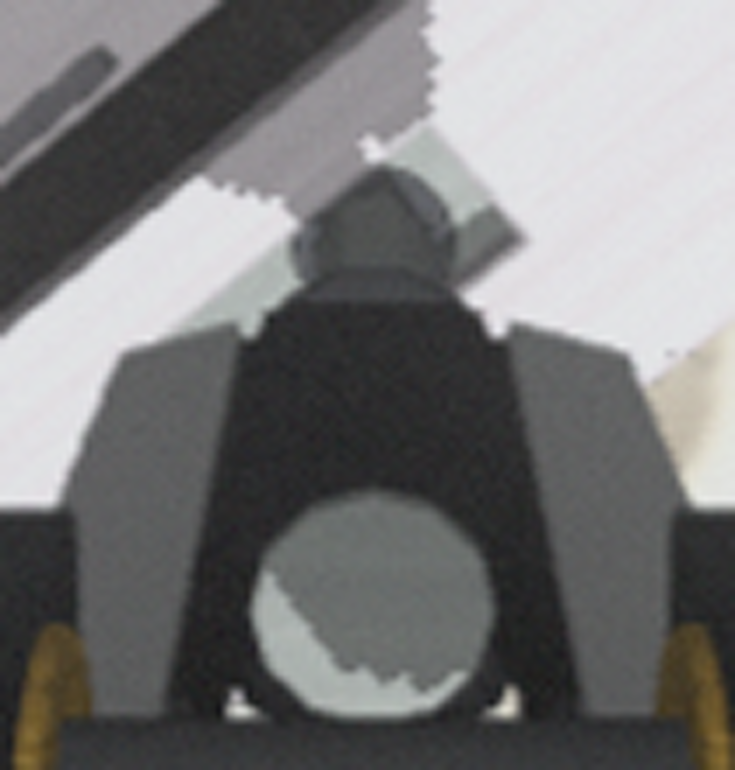

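>>> play_rows:
  motion:
    - [0, 0, 0, 0, 0, -2]
    - [0, 0, 0, 0, 0, -1.5]
    - [0, 0, 0.0005, 0, 0, 0]
    - [0, 0, 0.0005, 0, 0, 0]
    - [0, 0, 0.0005, 0, 0, 0]
    - [0, 0, 0.0005, 0, 0, 0]
    - [0, 0, 0.0005, 0, 0, 0]
    - [0, 0, 0, 0, 0, 0]
    - [0, 0, 0, 0, 0, 0]
    - [0, 0, 0, 0, 0, 0]

```text
time: 24.35
eef_pos: [562.9, -27.9, 346.5]
eef_rot: [0.256, 0.967, 0.0, 0.001]
force: [-1.3, 1.4, 14.5]
grip_width: 0.232
```

```bash
python3 - <<'E'
from h import *
np.set_printoptions(precision=3,suppress=True)
s=st(); print(s["eef_pos"],yaw(),s["force"],s["torque"],T(s)[:3,2],s["joint_positions"])
E
```

```text
[562.927 -27.925 346.549] 150.2787275704149 [-1.294  1.352 14.481] [0.521 0.212 0.03 ] [ 0.003 -0.    -1.   ] [ 0.725  0.552 -0.965  1.803  0.517  1.061  0.619]
```

>>> play_rows:
  motion:
    - [0, 0, -0.0005, 0, 0, 5]
    - [0, 0, 0, 0, 0, 9]
    - [0, 0, 0, 0, 0, 10]
    - [0, 0, 0, 0, 0, 10]
    - [0, 0, 0, 0, 0, 10]
    - [0, 0, 0, 0, 0, 10]
    - [0, 0, 0, 0, 0, 10]
    - [0, 0, 0, 0, 0, 10]
    - [0, 0, 0, 0, 0, 10]
    - [0, 0, 0, 0, 0, 10]

```text
time: 25.6
eef_pos: [562.8, -28.1, 346.6]
eef_rot: [0.883, 0.469, 0.001, 0.001]
force: [1.1, 0.9, 7.0]
grip_width: 0.232
```

```bash
python3 - <<'E'
from h import *
np.set_printoptions(precision=3,suppress=True)
s=st(); print(s["eef_pos"],yaw(),s["force"],s["torque"],T(s)[:3,2],s["joint_positions"])
s,_=shot("wrist","w11.png"); print(yaw(s))
optics.get_image("scene")
E
```

```text
[562.789 -28.056 346.627] 55.954751569783774 [1.088 0.908 6.989] [ 0.523 -0.221  0.061] [ 0.002 -0.    -1.   ] [ 0.471  0.434 -0.601  1.81   0.29   0.984 -0.843]
55.954751569783774
```

View pics/w11.png

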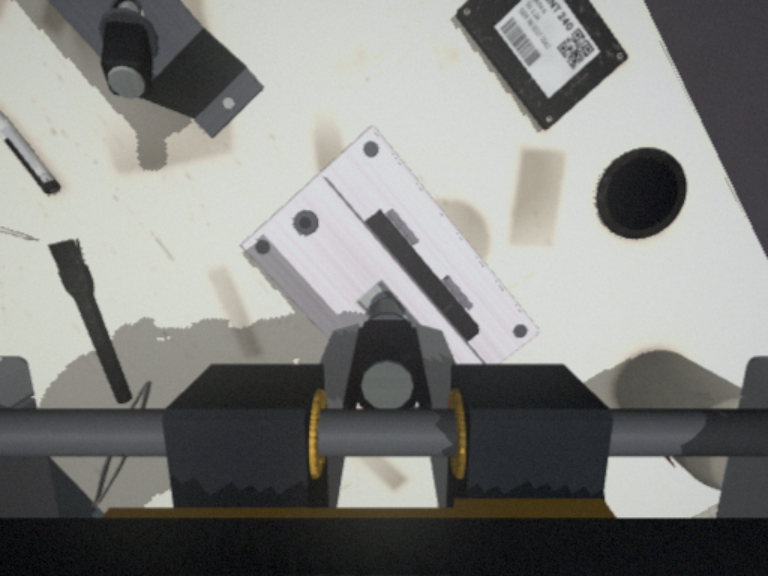

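>>> play_rows:
  motion:
    - [0, 0, 0, 0, 0, 6.5]
    - [0, 0, 0, 0, 0, 6.5]
    - [0, 0, 0, 0, 0, 6.5]
    - [0, 0, 0, 0, 0, 6.5]
    - [0, 0, 0, 0, 0, 6.5]
    - [0, 0, 0, 0, 0, 6.5]
    - [0, 0, 0, 0, 0, 6.5]
    - [0, 0, 0, 0, 0, 6.5]
    - [0, 0, 0, 0, 0, 6.5]
    - [0, 0, 0, 0, 0, 6.5]

```text
time: 26.95
eef_pos: [562.8, -28.0, 346.6]
eef_rot: [0.997, -0.078, 0.001, 0.0]
force: [1.0, 1.8, 6.9]
grip_width: 0.235
```

```bash
python3 - <<'E'
from h import *
np.set_printoptions(precision=3,suppress=True)
s=st(); print(s["eef_pos"],yaw(),s["force"],s["torque"],T(s)[:3,2],s["joint_positions"])
s,im=shot("scene","sc2.png")
a=cv2.imread("pics/raw_scene0.png")[160:240,210:295]; b=cv2.imread("pics/raw_sc2.png")[160:240,210:295]
cv2.imwrite("pics/cmp.png",cv2.resize(np.hstack([a,b]),None,fx=4.6,fy=4.6,interpolation=cv2.INTER_CUBIC))
E
```

```text
[562.767 -28.006 346.638] -8.92281014651881 [0.969 1.849 6.889] [ 0.628 -0.162  0.109] [ 0.002 -0.    -1.   ] [ 0.291  0.395 -0.368  1.816  0.17   0.959 -1.876]
```

View pics/cmp.png

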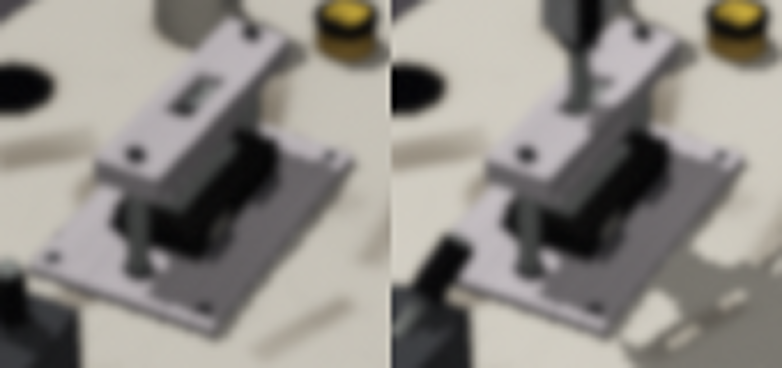

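View pics/sc2.png

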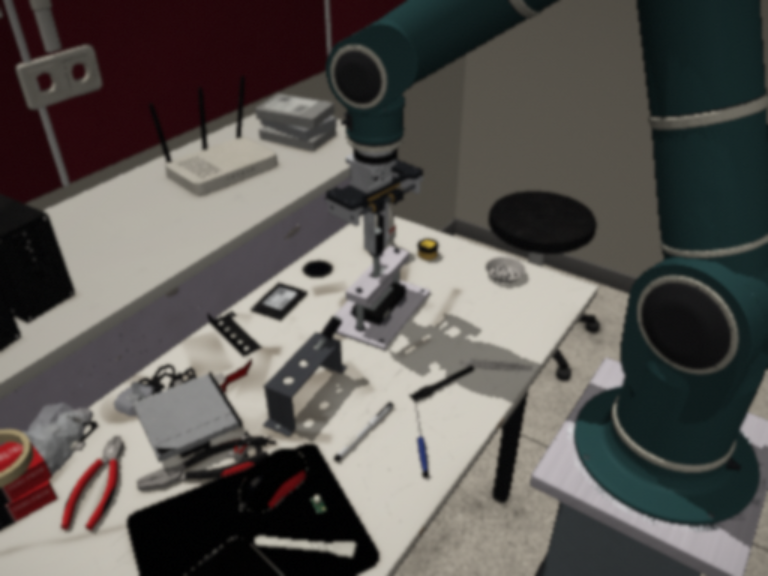

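>>> play_rows:
  motion:
    - [0, 0, -0.0005, 0, 0, 0]
    - [0, 0, 0, 0, 0, 0]
    - [0, 0, 0, 0, 0, 0]
    - [0, 0, 0, 0, 0, 0]
    - [0, 0, 0, 0, 0, 0]
    - [0, 0, -0.008, 0, 0, 0]
    - [0, 0, -0.016, 0, 0, 0]
    - [0, 0, -0.016, 0, 0, 0]
    - [0, 0, -0.016, 0, 0, 0]
    - [0, 0, -0.01, 0, 0, 0]
  jaw: 1.0

```text
time: 28.25
eef_pos: [562.4, -28.2, 414.0]
eef_rot: [0.997, -0.076, 0.001, 0.0]
force: [0.4, -1.0, -0.1]
grip_width: 1.001
```

```bash
python3 - <<'E'
from h import *
np.set_printoptions(precision=3,suppress=True)
s=st(); print(s["eef_pos"],yaw(),s["force"],s["grip_width"])
rows([415,-20,415],97,10,R2=Rd(97,0))
s["eef_pos"]=[415,-20,415]; s["eef_rot"]=R.from_matrix(Rd(97,0)).as_quat()
rows([415,-20,270],0,10,s=s,R2=Rd(186,35))
E
```

```text
[562.442 -28.154 414.003] -8.721149987268737 [ 0.386 -1.029 -0.1  ] 1.0007764763747429
[-0.0147, 0.0014, -0.0001, 0.01, -0.01, -10.57],[-0.0147, -0.0013, -0.0001, 0.01, -0.01, -10.57],[-0.0142, -0.004, -0.0001, 0.01, -0.01, -10.57],[-0.0133, -0.0065, -0.0001, 0.01, -0.01, -10.57],[-0.0118, -0.0088, -0.0001, 0.01, -0.01, -10.57],[-0.01, -0.0109, -0.0001, 0.01, -0.01, -10.57],[-0.0079, -0.0125, -0.0001, 0.01, -0.01, -10.57],[-0.0054, -0.0137, -0.0001, 0.01, -0.01, -10.57],[-0.0028, -0.0145, -0.0001, 0.01, -0.01, -10.57],[-0.0001, -0.0148, -0.0001, 0.01, -0.01, -10.57],
[0.0, 0.0, 0.0145, -2.71, -2.76, -8.6],[0.0007, -0.0006, 0.0145, -2.71, -2.76, -8.6],[0.0016, -0.0011, 0.0144, -2.71, -2.76, -8.6],[0.0025, -0.0015, 0.0142, -2.71, -2.76, -8.6],[0.0034, -0.0017, 0.014, -2.71, -2.76, -8.6],[0.0043, -0.0018, 0.0137, -2.71, -2.76, -8.6],[0.0052, -0.0017, 0.0134, -2.71, -2.76, -8.6],[0.0061, -0.0015, 0.0131, -2.71, -2.76, -8.6],[0.007, -0.0011, 0.0127, -2.71, -2.76, -8.6],[0.0077, -0.0006, 0.0123, -2.71, -2.76, -8.6],
```

>>> play_rows:
  motion:
    - [-0.0147, 0.0014, 0, 0, 0, -10.57]
    - [-0.0147, -0.0013, 0, 0, 0, -10.57]
    - [-0.0142, -0.004, 0, 0, 0, -10.57]
    - [-0.0133, -0.0065, 0, 0, 0, -10.57]
    - [-0.0118, -0.0088, 0, 0, 0, -10.57]
    - [-0.01, -0.0109, 0, 0, 0, -10.57]
    - [-0.0079, -0.0125, 0, 0, 0, -10.57]
    - [-0.0054, -0.0137, 0, 0, 0, -10.57]
    - [-0.0028, -0.0145, 0, 0, 0, -10.57]
    - [0, -0.0148, 0, 0, 0, -10.57]

```text
time: 29.5
eef_pos: [414.4, -19.8, 412.7]
eef_rot: [0.66, 0.751, 0.0, 0.0]
force: [-1.0, -0.8, -0.6]
grip_width: 1.001
```

```bash
python3 - <<'E'
from h import *
np.set_printoptions(precision=3,suppress=True)
s=st(); print(s["eef_pos"],yaw(),s["joint_positions"])
rows([415,-20,270],0,10,s=s,R2=Rd(186,37))
E
```

```text
[414.441 -19.764 412.708] 97.33051432437424 [ 0.598  0.049 -0.637  2.074  0.034  1.028  0.072]
[-0.0, 0.0, 0.0143, -2.85, -2.92, -8.53],[0.0007, -0.0006, 0.0142, -2.85, -2.92, -8.53],[0.0016, -0.0011, 0.0141, -2.85, -2.92, -8.53],[0.0025, -0.0015, 0.014, -2.85, -2.92, -8.53],[0.0035, -0.0018, 0.0137, -2.85, -2.92, -8.53],[0.0044, -0.0019, 0.0134, -2.85, -2.92, -8.53],[0.0054, -0.0018, 0.0131, -2.85, -2.92, -8.53],[0.0063, -0.0016, 0.0127, -2.85, -2.92, -8.53],[0.0071, -0.0012, 0.0123, -2.85, -2.92, -8.53],[0.0079, -0.0007, 0.0119, -2.85, -2.92, -8.53],
```

>>> play_rows:
  motion:
    - [0, 0, 0.0143, -2.85, -2.92, -8.53]
    - [0.0007, -0.0006, 0.0142, -2.85, -2.92, -8.53]
    - [0.0016, -0.0011, 0.0141, -2.85, -2.92, -8.53]
    - [0.0025, -0.0015, 0.014, -2.85, -2.92, -8.53]
    - [0.0035, -0.0018, 0.0137, -2.85, -2.92, -8.53]
    - [0.0044, -0.0019, 0.0134, -2.85, -2.92, -8.53]
    - [0.0054, -0.0018, 0.0131, -2.85, -2.92, -8.53]
    - [0.0063, -0.0016, 0.0127, -2.85, -2.92, -8.53]
    - [0.0071, -0.0012, 0.0123, -2.85, -2.92, -8.53]
    - [0.0079, -0.0007, 0.0119, -2.85, -2.92, -8.53]

```text
time: 30.75
eef_pos: [414.3, -21.8, 281.0]
eef_rot: [0.04, 0.96, 0.004, 0.278]
force: [-0.3, -0.5, -0.3]
grip_width: 1.002
```

```bash
python3 - <<'E'
from h import *
np.set_printoptions(precision=3,suppress=True)
shot("wrist","w12a.png")
s,im=shot("wrist","w12.png"); print(T(s),s["joint_positions"],s["dq"])
im=cv2.rotate(im[:,:,::-1],cv2.ROTATE_180); cv2.imwrite("pics/raw_w12r.png",im)
cv2.imwrite("pics/w12.png",cv2.resize(im,None,fx=1.5,fy=1.5))
import pickle; pickle.dump(s,open("s12.pkl","wb"))
E
```

```text
[[ -0.842   0.067   0.536 414.115]
 [  0.07    0.997  -0.014 -22.169]
 [ -0.535   0.026  -0.844 280.246]
 [  0.      0.      0.      1.   ]] [ 0.745  0.242 -0.832  2.37   1.421  0.205  0.119] [-0.071 -0.038  0.095 -0.015 -0.488 -0.013  0.272]
```

View pics/w12.png

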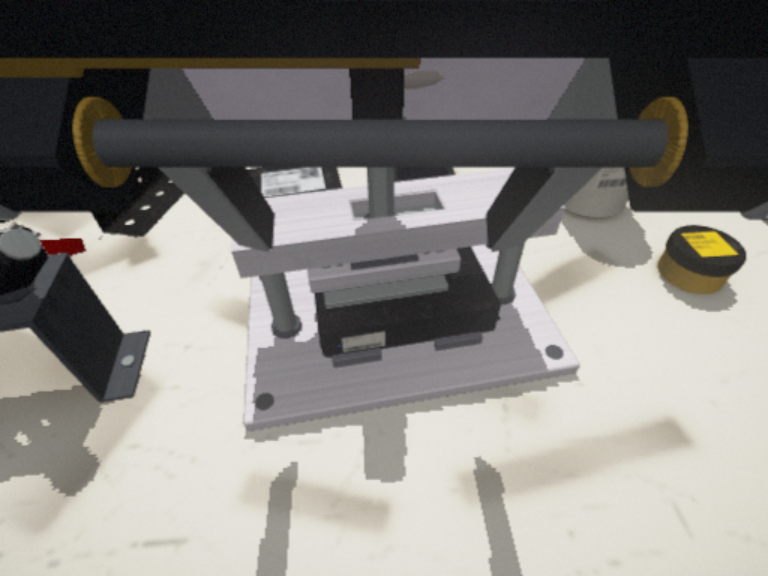

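```bash
python3 - <<'E'
from h import *
im=cv2.imread("pics/raw_w12r.png")
cv2.imwrite("pics/zw12.png",cv2.resize(im[145:260,150:350],None,fx=4,fy=4,interpolation=cv2.INTER_CUBIC))
cv2.imwrite("pics/zw12b.png",cv2.resize(im[150:215,195:320],None,fx=6.4,fy=6.4,interpolation=cv2.INTER_CUBIC))
im=cv2.imread("pics/raw_w3r.png")
cv2.imwrite("pics/zw3b.png",cv2.resize(im[130:310,50:330],None,fx=2.85,fy=2.85,interpolation=cv2.INTER_CUBIC))
E
```

```text
(no output)
```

View pics/zw12.png

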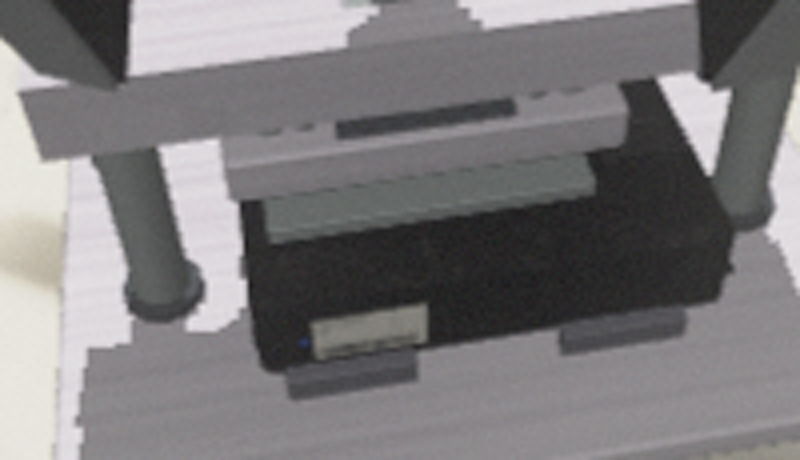

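View pics/zw12b.png

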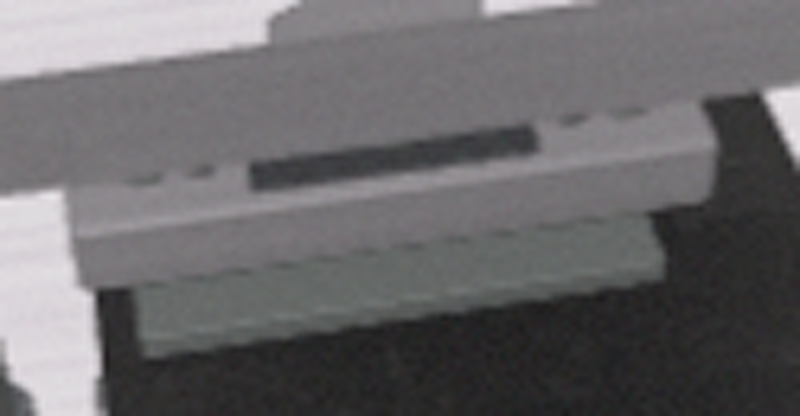

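View pics/zw3b.png

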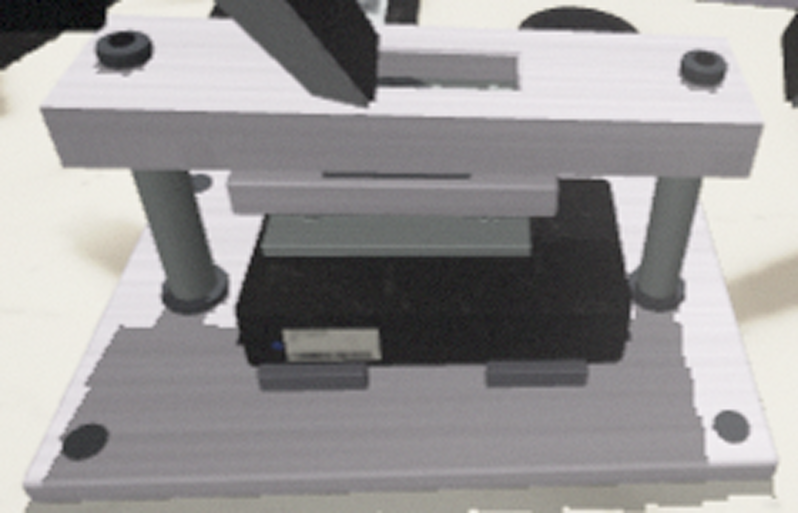

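```bash
cat > pnp.py <<'E'
from h import *
import pickle
from scipy.optimize import least_squares
np.set_printoptions(precision=2,suppress=True)
c=optics.calibration("wrist"); M=np.array(c["tool_from_camera"]); K=(c["fx"],c["fy"],c["cx"],c["cy"])
def setup(sf,pts):
    s=pickle.load(open(sf,"rb")); 
    W=np.eye(4); W[:3,:3]=R.from_euler("z",6.5,degrees=True).as_matrix(); W[:3,3]=[565.2,-36.8,0]
    Tc=np.linalg.inv(W)@T(s)@M   # press_from_cam
    X=np.array([p[0] for p in pts],float); U=np.array([(511-p[1][0],383-p[1][1]) for p in pts])
    def pr(q,X):
        d=np.eye(4); d[:3,:3]=R.from_rotvec(q[:3]).as_matrix(); d[:3,3]=q[3:]*1
        C=np.linalg.inv(Tc@d); Y=(C[:3,:3]@X.T).T+C[:3,3]; return np.c_[K[0]*Y[:,0]/Y[:,2]+K[2],K[1]*Y[:,1]/Y[:,2]+K[3]]
    f=lambda q: np.r_[(pr(q,X)-U).ravel(), q[:3]/0.02*0.3,q[3:]/4*0.3]
    r=least_squares(f,np.zeros(6),loss="soft_l1"); q=r.x
    print("resid0",np.abs(pr(np.zeros(6),X)-U).mean(),"resid",(pr(q,X)-U).round(2).tolist(),"q",q)
    d=np.eye(4); d[:3,:3]=R.from_rotvec(q[:3]).as_matrix(); d[:3,3]=q[3:]
    P=Tc@d
    def atx(p,x):
        u,v=511-p[0],383-p[1]; dd=P[:3,:3]@np.array([(u-K[2])/K[0],(v-K[3])/K[1],1]); o=P[:3,3]; return o+dd*(x-o[0])/dd[0]
    return atx,P
A=lambda p:(p[0]/2.85+50-.3,p[1]/2.85+130-.3)
B=lambda p:(p[0]/4.5+115-.4,p[1]/4.5+175-.4)
C4=lambda p:(p[0]/4+150-.4,p[1]/4+145-.4)
D6=lambda p:(p[0]/6.4+195-.42,p[1]/6.4+150-.42)
F=lambda p:(p[0]/1.5-.17,p[1]/1.5-.17)
a3,P3=setup("s3.pkl",[((-65,100,10),A((28,483))),((-65,-100,10),A((773,465))),((-22,86,96),A((45,108))),((-22,-86,96),A((763,123))),((22,-86,96),A((727,40)))])
a12,P12=setup("s12.pkl",[((-65,100,10),F((246,420))),((-65,-100,10),F((579,366))),((-22,86,96),C4((20,93))),((-22,-86,96),F((558,219)))])
for n,a,P,bb,bt,ft,fb in [("w3",a3,P3,[B((75,135)),B((588,138))],[B((70,97)),B((588,104))],[B((125,184)),B((545,188))],[B((122,202)),B((545,202))]),
  ("w12",a12,P12,[D6((85,290)),D6((712,206))],[D6((75,237)),D6((710,150))],[D6((140,333)),D6((663,263))],[D6((145,357)),D6((663,280))])]:
    print(n,"cam",P[:3,3])
    for x in (-13,-15,-17,-20): print(" bar bottom at x",x,a(bb[0],x)[1:],a(bb[1],x)[1:]," top ",a(bt[0],x)[1:],a(bt[1],x)[1:])
    print(" foot top",a(ft[0],-15)[1:],a(ft[1],-15)[1:]," bot",a(fb[0],-15)[1:],a(fb[1],-15)[1:])
E
python3 pnp.py
```

```text
resid0 1.2033539448550001 resid [[1.16, 0.77], [-2.69, 0.55], [-0.32, -0.58], [0.13, -1.23], [0.34, 0.35]] q [ 0.    0.01 -0.   -4.15  0.88 -0.92]
resid0 2.7261397148299586 resid [[1.05, 0.08], [0.66, -0.38], [-1.18, -1.0], [-0.43, 5.11]] q [ -0.01   0.03  -0.01 -10.57  -1.31  -6.89]
w3 cam [-186.43  -16.93  214.47]
 bar bottom at x -13 [53.59 55.72] [-36.43  56.34]  top  [52.86 64.49] [-35.9   64.53]
 bar bottom at x -15 [52.78 57.55] [-36.21  58.16]  top  [52.06 66.22] [-35.68  66.25]
 bar bottom at x -17 [51.96 59.38] [-35.98  59.98]  top  [51.25 67.94] [-35.46  67.98]
 bar bottom at x -20 [50.74 62.12] [-35.64  62.72]  top  [50.05 70.54] [-35.13  70.58]
 foot top [46.23 45.79] [-29.02  45.5 ]  bot [47.46 41.23] [-29.18  41.83]
w12 cam [-198.87   31.88  232.87]
 bar bottom at x -13 [52.87 52.4 ] [-37.37  51.79]  top  [52.65 62.62] [-36.17  62.68]
 bar bottom at x -15 [52.65 54.34] [-36.63  53.74]  top  [52.43 64.45] [-35.43  64.51]
 bar bottom at x -17 [52.42 56.28] [-35.88  55.69]  top  [52.21 66.28] [-34.7   66.34]
 bar bottom at x -20 [52.08 59.19] [-34.77  58.61]  top  [51.87 69.03] [-33.6   69.09]
 foot top [46.35 44.37] [-30.13  43.6 ]  bot [46.31 39.32] [-30.36  40.04]
```

```bash
python3 - <<'E'
src=open("pnp.py").read()
src=src.replace("((-22,-86,96),F((558,219)))","((-22,LY,96),C4((690,6)))")
src=src.replace('a12,P12=','best=None\nfor LY in np.arange(-60,-30,0.5):\n    pass\nLY=LYV\na12,P12=')
import subprocess
for ly in (-42,-46,-50,-54,-58):
    open("p2.py","w").write(src.replace("LYV",str(ly))); print("LY",ly); o=subprocess.run(["python3","p2.py"],capture_output=True,text=True); L=o.stdout.splitlines(); print(L[1] if L else o.stderr[-400:]); print("\n".join(L[-6:]))
print("\n".join(L[:1]+L[2:8]))
E
```

```text
LY -42
resid0 1.4468496710660155 resid [[1.29, 0.03], [-0.39, 0.65], [-0.59, -0.14], [0.09, -0.36]] q [ 0.02  0.02 -0.01 -5.77  3.6  -3.14]
w12 cam [-192.     35.49  233.86]
 bar bottom at x -13 [53.15 50.88] [-36.27  50.17]  top  [52.98 61.22] [-34.87  61.23]
 bar bottom at x -15 [52.95 52.92] [-35.47  52.22]  top  [52.78 63.15] [-34.09  63.16]
 bar bottom at x -17 [52.75 54.97] [-34.66  54.27]  top  [52.59 65.08] [-33.3   65.08]
 bar bottom at x -20 [52.45 58.03] [-33.46  57.35]  top  [52.29 67.97] [-32.12  67.98]
 foot top [46.68 42.81] [-29.18  41.9 ]  bot [46.6  37.67] [-29.47  38.27]
LY -46
resid0 2.144876694459864 resid [[1.1, 0.21], [0.06, 0.25], [-0.43, -0.84], [-0.41, 0.25]] q [ -0.02   0.05   0.   -14.9   -5.05  -7.37]
w12 cam [-202.56   28.21  230.43]
 bar bottom at x -13 [52.51 52.38] [-37.99  51.14]  top  [52.18 62.5 ] [-36.98  61.9 ]
 bar bottom at x -15 [52.25 54.26] [-37.29  53.04]  top  [51.93 64.27] [-36.29  63.68]
 bar bottom at x -17 [51.99 56.13] [-36.6   54.93]  top  [51.67 66.04] [-35.6   65.46]
 bar bottom at x -20 [51.61 58.95] [-35.55  57.76]  top  [51.29 6
[... 1799 characters left out ...]
71.22] [-40.79  68.38]
 foot top [44.15 48.43] [-34.38  45.56]  bot [44.4  43.71] [-34.26  42.3 ]
resid0 1.2033539448550001 resid [[1.16, 0.77], [-2.69, 0.55], [-0.32, -0.58], [0.13, -1.23], [0.34, 0.35]] q [ 0.    0.01 -0.   -4.15  0.88 -0.92]
w3 cam [-186.43  -16.93  214.47]
 bar bottom at x -13 [53.59 55.72] [-36.43  56.34]  top  [52.86 64.49] [-35.9   64.53]
 bar bottom at x -15 [52.78 57.55] [-36.21  58.16]  top  [52.06 66.22] [-35.68  66.25]
 bar bottom at x -17 [51.96 59.38] [-35.98  59.98]  top  [51.25 67.94] [-35.46  67.98]
 bar bottom at x -20 [50.74 62.12] [-35.64  62.72]  top  [50.05 70.54] [-35.13  70.58]
 foot top [46.23 45.79] [-29.02  45.5 ]  bot [47.46 41.23] [-29.18  41.83]
```

```bash
sed -i 's/^LY=.*/LY=-42/' p2.py; cat >> p2.py <<'E'
print("labels")
for p in [(153,319),(306,317),(311,366),(162,366)]: print(a3(B(p),-31.5)[1:])
for p in [(311,322),(427,304),(428,343),(317,361)]: print(a12(C4(p),-31.5)[1:])
print("strip top corner (front) ")
for p in [(117,376),(288,372),(476,374),(634,370)]: print(a3(B(p),-35)[1:])
for p in [(287,375),(415,355),(559,328),(685,310)]: print(a12(C4(p),-35)[1:])
E
python3 p2.py | sed -n '/labels/,$p'
python3 - <<'E'
import cv2,numpy as np
a=cv2.imread("pics/raw_w3r.png")[195:275,110:290]
b=cv2.imread("pics/raw_w12r.png")[165:245,190:345]
f=lambda im:np.clip((im.astype(float)*5),0,255).astype(np.uint8)
cv2.imwrite("pics/ca.png",cv2.resize(f(a),None,fx=4.4,fy=4.4,interpolation=cv2.INTER_CUBIC))
cv2.imwrite("pics/cb.png",cv2.resize(f(b),None,fx=5,fy=5,interpolation=cv2.INTER_CUBIC))
E
```

```text
labels
[40.49 28.49]
[13.75 28.86]
[13.82 14.82]
[40.76 15.18]
[39.9  27.77]
[13.37 27.99]
[13.52 13.2 ]
[39.95 12.8 ]
strip top corner (front) 
[47.73 16.91]
[17.38 17.64]
[-16.88  16.55]
[-46.53  17.33]
[47.17 14.  ]
[17.17 14.13]
[-17.18  16.05]
[-47.91  15.52]
```

View pics/ca.png

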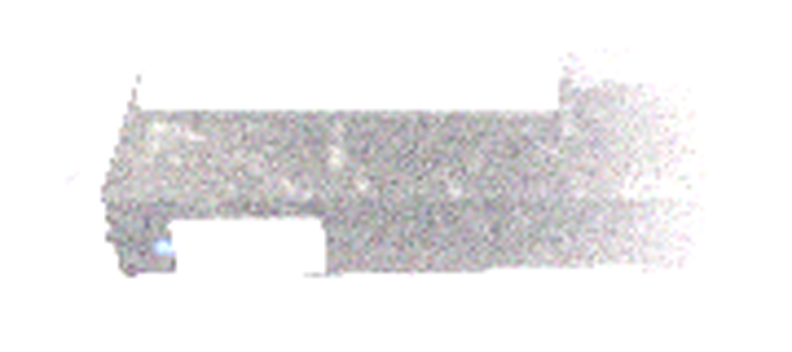

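View pics/cb.png

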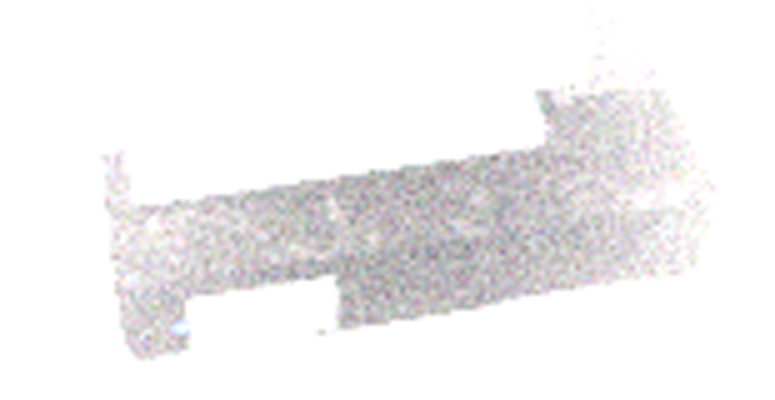

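```bash
python3 - <<'E'
from h import *
np.set_printoptions(precision=3,suppress=True)
s=st(); print(s["eef_pos"],T(s)[:3,2])
rows([562.8,-28,349],0,8,s=s,R2=Rd(171.1,0))
E
```

```text
[414.02  -22.535 280.484] [ 0.533 -0.015 -0.846]
[-0.0203, 0.001, 0.0027, 0.37, 4.01, 0.49],[-0.0204, 0.0012, 0.0012, 0.37, 4.01, 0.49],[-0.0204, 0.0014, -0.0002, 0.37, 4.01, 0.49],[-0.0204, 0.0015, -0.0016, 0.37, 4.01, 0.49],[-0.0202, 0.0017, -0.0031, 0.37, 4.01, 0.49],[-0.0199, 0.0018, -0.0045, 0.37, 4.01, 0.49],[-0.0195, 0.002, -0.0059, 0.37, 4.01, 0.49],[-0.0191, 0.0021, -0.0072, 0.37, 4.01, 0.49],
```

>>> play_rows:
  motion:
    - [-0.0203, 0.001, 0.0007, 0.37, 4, 0.49]
    - [-0.0204, 0.0012, -0.0008, 0.37, 4, 0.49]
    - [-0.0204, 0.0014, -0.0022, 0.37, 4, 0.49]
    - [-0.0204, 0.0015, -0.0036, 0.37, 4, 0.49]
    - [-0.0202, 0.0017, -0.0051, 0.37, 4, 0.49]
    - [-0.0199, 0.0018, -0.0065, 0.37, 4, 0.49]
    - [-0.0195, 0.002, -0.0079, 0.37, 4, 0.49]
    - [-0.0191, 0.0021, -0.0092, 0.37, 4, 0.49]
    - [0, 0, 0, 0, 0, 0]
    - [0, 0, 0, 0, 0, 0]

```text
time: 32.1
eef_pos: [547.7, -27.3, 364.2]
eef_rot: [0.079, 0.997, -0.002, 0.018]
force: [-0.2, 0.1, -0.3]
grip_width: 1.001
```

```bash
python3 - <<'E'
from h import *
np.set_printoptions(precision=3,suppress=True)
shot("wrist","w13a.png")
s,_=shot("wrist","w13.png"); print(s["eef_pos"],T(s)[:3,2],yaw(s),s["dq"],s["force"])
rows([562.8,-28,349],0,5,s=s,R2=Rd(171.1,0))
E
```

```text
[547.6   -27.481 364.21 ] [ 0.035 -0.007 -0.999] 170.97063714762646 [ 0.008  0.    -0.005 -0.001  0.013  0.008 -0.006] [ 0.51   0.852 -0.028]
[-0.0029, 0.0004, 0.0031, -0.02, 0.41, -0.03],[-0.0029, 0.0004, 0.0031, -0.02, 0.41, -0.03],[-0.003, 0.0004, 0.0031, -0.02, 0.41, -0.03],[-0.003, 0.0004, 0.0031, -0.02, 0.41, -0.03],[-0.003, 0.0004, 0.0031, -0.02, 0.41, -0.03],
```

View pics/w13.png

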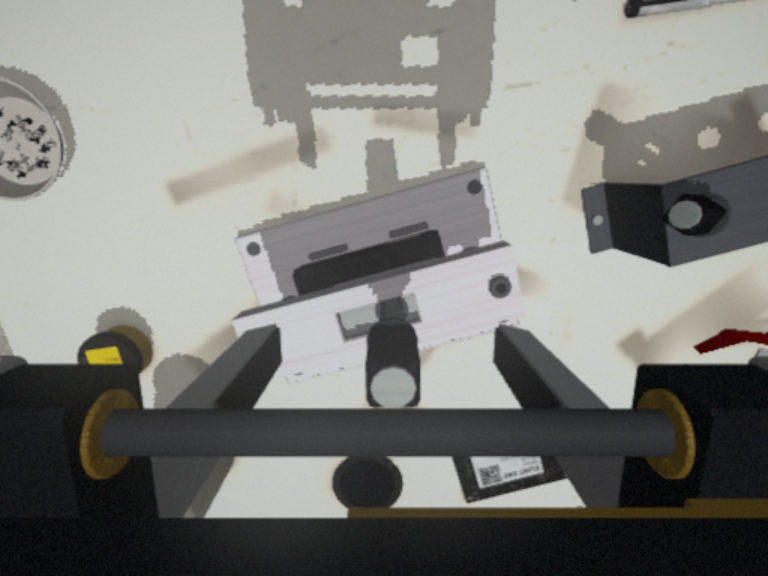

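>>> play_rows:
  motion:
    - [-0.003, 0.0004, 0.0034, 0, 0.41, 0]
    - [-0.003, 0.0004, 0.0034, 0, 0.41, 0]
    - [-0.003, 0.0004, 0.0034, 0, 0.41, 0]
    - [-0.003, 0.0004, 0.0034, 0, 0.41, 0]
    - [-0.003, 0.0004, 0.0034, 0, 0.41, 0]
    - [0, 0, 0, 0, 0, 0]
    - [0, 0, 0, 0, 0, 0]
    - [0, 0, 0, 0, 0, 0]
    - [0, 0, 0, 0, 0, 0]
    - [0, 0, 0, 0, 0, 0]
  jaw: 0.45

```text
time: 33.45
eef_pos: [563.9, -28.5, 348.0]
eef_rot: [0.079, 0.997, -0.001, 0.0]
force: [-0.2, 1.3, 0.0]
grip_width: 0.453
```

>>> play_rows:
  motion:
    - [0, 0, 0, 0, 0, 0]
    - [0, 0, 0, 0, 0, 0]
    - [0, 0, 0, 0, 0, 0]
    - [0, 0, 0, 0, 0, 0]
    - [0, 0, 0, 0, 0, 0]
    - [0, 0, 0, 0, 0, 0]
    - [0, 0, 0, 0, 0, 2]
    - [0, 0, 0, 0, 0, 3]
    - [0, 0, 0, 0, 0, 3]
    - [0, 0, 0, 0, 0, 3]
  jaw: 0
  grip_force: 50

```text
time: 34.7
eef_pos: [564.0, -28.2, 348.0]
eef_rot: [0.175, 0.985, -0.001, 0.001]
force: [1.0, 4.3, -0.9]
grip_width: 0.232
```

```bash
python3 - <<'E'
from h import *
np.set_printoptions(precision=3,suppress=True)
s=st(); print(s["eef_pos"],T(s)[:3,2],yaw(s),s["force"],s["torque"],s["grip_width"])
E
```

```text
[563.953 -28.17  347.97 ] [ 0.001 -0.002 -1.   ] 159.85153754045325 [ 1.028  4.334 -0.925] [ 1.479 -0.353  0.079] 0.2324027260956626
```

>>> play_rows:
  motion:
    - [0, 0, 0, 0, 0, 4]
    - [0, 0, 0, 0, 0, 4]
    - [0, 0, 0, 0, 0, 4]
    - [0, 0, 0, 0, 0, 4]
    - [0, 0, 0, 0, 0, 4]
    - [0, 0, 0, 0, 0, 4]
    - [0, 0, 0, 0, 0, 4]
    - [0, 0, 0, 0, 0, 1]
    - [0, 0, 0, 0, 0, 0]
    - [0, 0, 0, 0, 0, 0]

```text
time: 35.95
eef_pos: [563.9, -28.4, 347.9]
eef_rot: [0.415, 0.91, -0.001, 0.001]
force: [-2.0, 3.8, 2.5]
grip_width: 0.232
```

```bash
python3 - <<'E'
from h import *
np.set_printoptions(precision=3,suppress=True)
s=st(); print(s["eef_pos"],T(s)[:3,2],yaw(s),s["force"],s["torque"],s["joint_positions"])
rows([555,-28,368],0,3,s=s,R2=Rd(yaw(s)-2,0))
E
```

```text
[563.857 -28.371 347.921] [ 0.    -0.003 -1.   ] 130.9951454394722 [-2.034  3.796  2.535] [1.208 0.6   0.084] [ 0.661  0.512 -0.868  1.8    0.452  1.04   0.336]
[0.002, -0.0022, -0.0067, -0.03, 0.04, 0.67],[0.002, -0.0022, -0.0067, -0.03, 0.04, 0.67],[0.002, -0.0022, -0.0067, -0.03, 0.04, 0.67],
```

>>> play_rows:
  motion:
    - [0, 0, 0, 0, 0, -1.5]
    - [0, 0, -0.003, 0, 0, 0]
    - [0, 0, -0.005, 0, 0, 0]
    - [0, 0, -0.007, 0, 0, 0]
    - [0, 0, -0.01, 0, 0, 0]
    - [0, 0, -0.015, 0, 0, 0]
    - [0, 0, -0.012, 0, 0, 0]
    - [0, 0, -0.012, 0, 0, 0]
    - [0, 0, 0, 0, 0, 0]
    - [0, 0, 0, 0, 0, 0]

```text
time: 37.2
eef_pos: [563.8, -28.4, 411.6]
eef_rot: [0.403, 0.915, -0.001, 0.001]
force: [-0.8, 0.4, -1.9]
grip_width: 0.229
```

```bash
python3 - <<'E'
from h import *
np.set_printoptions(precision=3,suppress=True)
s=st(); print(s["eef_pos"],T(s)[:3,2],yaw(s),s["force"],s["torque"])
rows([527.6,266.8,412],0,9,s=s,R2=Rd(132.5,0))
E
```

```text
[563.792 -28.395 411.623] [ 0.    -0.003 -1.   ] 132.42473374744705 [-0.78   0.38  -1.949] [ 0.005 -0.132  0.009]
[0.0269, 0.0192, -0.0001, -0.01, 0.01, -0.01],[0.0269, 0.0192, -0.0001, -0.01, 0.01, -0.01],[0.0269, 0.0192, -0.0001, -0.01, 0.01, -0.01],[0.0269, 0.0192, -0.0001, -0.01, 0.01, -0.01],[0.0269, 0.0192, -0.0001, -0.01, 0.01, -0.01],[0.0269, 0.0192, -0.0001, -0.01, 0.01, -0.01],[0.0269, 0.0192, -0.0001, -0.01, 0.01, -0.01],[0.0269, 0.0192, -0.0001, -0.01, 0.01, -0.01],[0.0269, 0.0192, -0.0001, -0.01, 0.01, -0.01],
```

>>> play_rows:
  motion:
    - [0.02, 0.014, 0, 0, 0, 0]
    - [0.03, 0.0214, 0, 0, 0, 0]
    - [0.0352, 0.0254, 0, 0, 0, 0]
    - [0.0352, 0.0254, 0, 0, 0, 0]
    - [0.0352, 0.0254, 0, 0, 0, 0]
    - [0.0352, 0.0254, 0, 0, 0, 0]
    - [0.03, 0.0214, 0, 0, 0, 0]
    - [0.0213, 0.0144, 0, 0, 0, 0]
    - [0, 0, 0, 0, 0, 0]
    - [0, 0, 0, 0, 0, 0]

```text
time: 38.45
eef_pos: [528.3, 266.4, 410.6]
eef_rot: [0.404, 0.915, -0.002, 0.001]
force: [0.4, -0.6, -1.9]
grip_width: 0.231
```

```bash
python3 - <<'E'
from h import *
np.set_printoptions(precision=3,suppress=True)
s,_=shot("wrist","w14.png"); print(s["eef_pos"],T(s)[:3,2],yaw(s),s["dq"])
import pickle; pickle.dump(s,open("s14.pkl","wb"))
s=st(); print(s["eef_pos"])
rows([527.6,266.8,370],0,5,s=s,R2=Rd(132.5,0))
E
```

```text
[528.312 266.366 410.638] [-0.    -0.003 -1.   ] 132.40541621778183 [ 0.015 -0.006  0.002  0.001  0.001 -0.002  0.   ]
[528.451 266.059 410.734]
[0.0002, -0.0, 0.0081, -0.02, 0.03, -0.03],[0.0002, -0.0, 0.0081, -0.02, 0.03, -0.03],[0.0002, -0.0, 0.0081, -0.02, 0.03, -0.03],[0.0002, -0.0, 0.0081, -0.02, 0.03, -0.03],[0.0002, -0.0, 0.0081, -0.02, 0.03, -0.03],
```

View pics/w14.png

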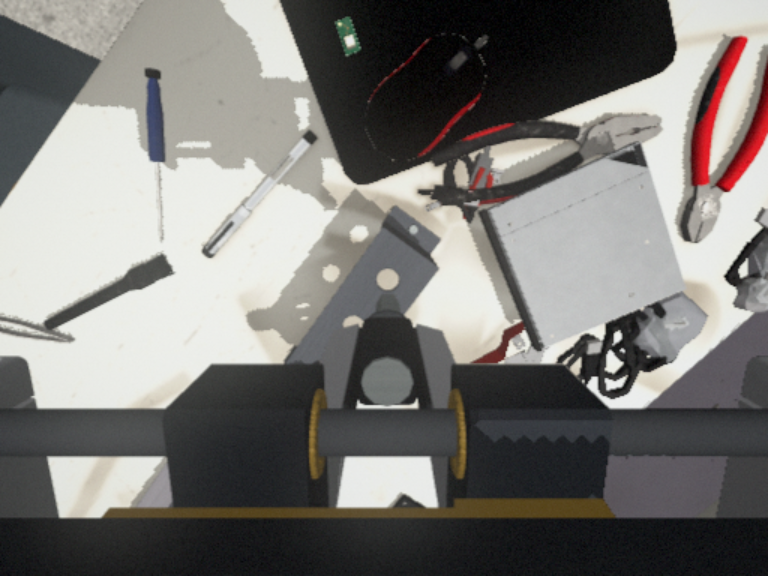

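```bash
python3 - <<'E'
from h import *
import pickle
s=pickle.load(open("s14.pkl","rb"))
im=cv2.imread("pics/raw_w14.png")
cv2.imwrite("pics/zw14.png",cv2.resize(im[165:215,220:300],None,fx=9,fy=9,interpolation=cv2.INTER_CUBIC))
p=ray("wrist",387/1.5-.2,279/1.5-.2,75,s); print(p, p[:2]-1.2*T(s)[:2,1])
E
```

```text
[527.56611858 266.99355686  75.        ] [526.68004669 266.18431695]
```

View pics/zw14.png

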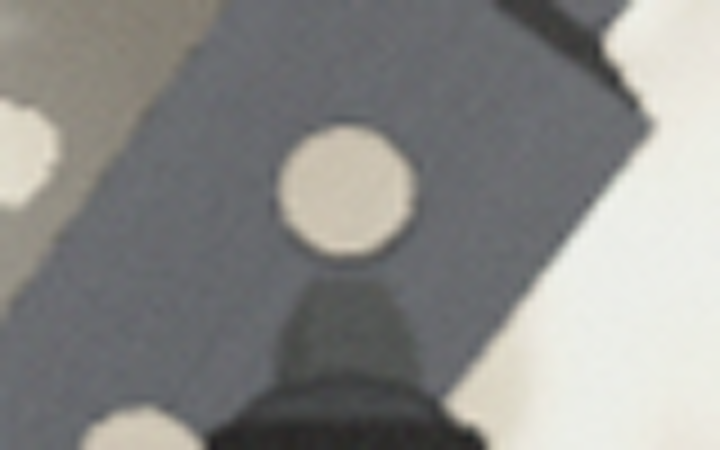

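>>> play_rows:
  motion:
    - [0.0006, -0.0003, 0.012, 0, 0, 0]
    - [0.0005, -0.0003, 0.016, 0, 0, 0]
    - [0, 0, 0.016, 0, 0, 0]
    - [0, 0, 0.012, 0, 0, 0]
    - [0, 0, 0.003, 0, 0, 0]
    - [0, 0, 0.003, 0, 0, 0]
    - [0, 0, 0.003, 0, 0, 0]
    - [0, 0, 0.003, 0, 0, 0]
    - [0, 0, 0.002, 0, 0, 0]
    - [0, 0, 0, 0, 0, 0]

```text
time: 39.75
eef_pos: [527.0, 267.2, 341.0]
eef_rot: [0.403, 0.915, -0.001, 0.001]
force: [0.3, 0.1, -0.3]
grip_width: 0.229
```

```bash
python3 - <<'E'
from h import *
np.set_printoptions(precision=3,suppress=True)
s=st(); print(s["eef_pos"],yaw(s),s["force"],s["torque"],s["dq"])
E
```

```text
[526.96  267.17  341.041] 132.4279414940468 [ 0.251  0.056 -0.317] [ 0.009 -0.115  0.033] [ 0.001 -0.003 -0.001 -0.003 -0.001  0.001  0.002]
```

>>> play_rows:
  motion:
    - [0, 0, 0.004, 0, 0, 0]
    - [0, 0, 0.006, 0, 0, 0]
    - [0, 0, 0.009, 0, 0, 0]
    - [0, 0, 0.01, 0, 0, 0]
    - [0, 0, 0.01, 0, 0, 0]
    - [0, 0, 0.008, 0, 0, 0]
    - [0, 0, 0.004, 0, 0, 0]
    - [0, 0, 0.003, 0, 0, 0]
    - [0, 0, 0, 0, 0, 0]
    - [0, 0, 0, 0, 0, 0]

```text
time: 41.0
eef_pos: [527.1, 267.1, 287.4]
eef_rot: [0.403, 0.915, -0.001, 0.001]
force: [-0.1, -0.3, -0.2]
grip_width: 0.232
```

```bash
python3 - <<'E'
from h import *
np.set_printoptions(precision=3,suppress=True)
s=st(); print(s["eef_pos"],yaw(s),s["force"],s["torque"])
E
```

```text
[527.06  267.094 287.356] 132.42419935090115 [-0.094 -0.285 -0.179] [ 0.002 -0.089 -0.04 ]
```

>>> play_rows:
  motion:
    - [0, 0, 0.002, 0, 0, 0]
    - [0, 0, 0, 0, 0, 0]
    - [0, 0, 0, 0, 0, 0]
    - [0, 0, 0, 0, 0, 0]
    - [0, 0, 0, 0, 0, 0]
    - [0, 0, -0.01, 0, 0, 0]
    - [0, 0, -0.025, 0, 0, 0]
    - [0, 0, -0.035, 0, 0, 0]
    - [0, 0, -0.035, 0, 0, 0]
    - [0, 0, -0.02, 0, 0, 0]
  jaw: 0.8

```text
time: 42.25
eef_pos: [526.8, 267.6, 412.3]
eef_rot: [0.403, 0.915, -0.0, 0.001]
force: [-1.0, 0.0, -0.5]
grip_width: 0.8
```

```bash
python3 - <<'E'
from h import *
np.set_printoptions(precision=3,suppress=True)
s,_=shot("scene","sc3.png"); shot("top","top3.png")
s,_=shot("wrist","w15.png"); print(s["eef_pos"],yaw(s),s["force"],s["grip_width"],s["time"])
import pickle; pickle.dump(s,open("s15.pkl","wb"))
im=cv2.imread("pics/raw_sc3.png"); cv2.imwrite("pics/zsc3.png",cv2.resize(im[180:300,160:280],None,fx=5,fy=5,interpolation=cv2.INTER_CUBIC))
E
```

```text
[527.036 267.651 412.078] 132.4205723832385 [-0.244  0.559 -0.402] 0.8002499401500028 42.35
```

View pics/zsc3.png

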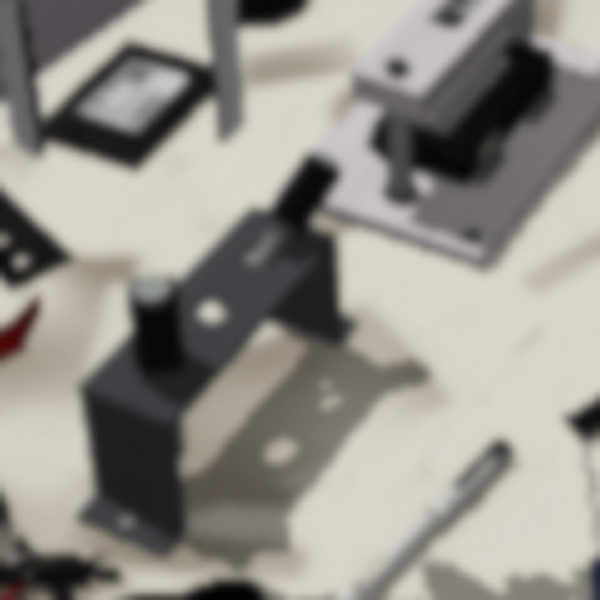

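View pics/w15.png

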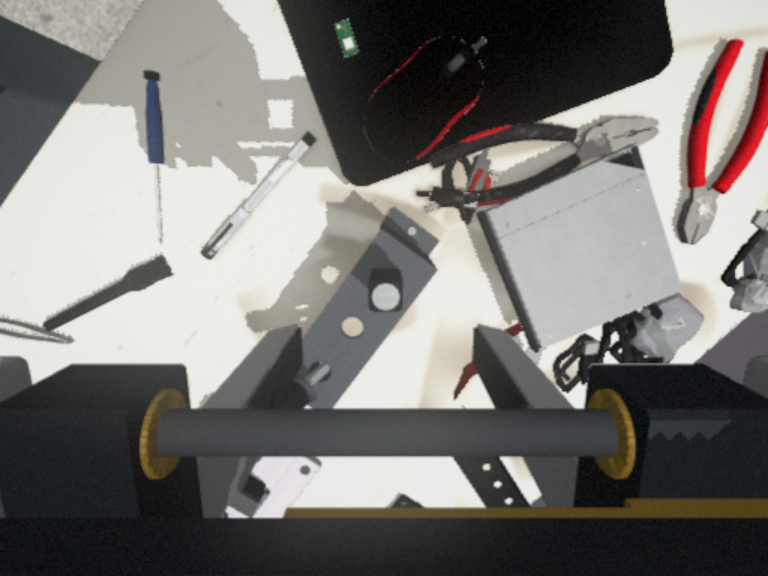

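```bash
python3 - <<'E'
from h import *
s=st();print(s["eef_pos"])
rows([541,148,400],0,8,s=s,R2=Rd(97,0))
E
```

```text
[526.95587449 267.35558093 410.51578826]
[-0.0122, -0.0088, 0.0014, 0.0, 0.02, 4.43],[-0.0128, -0.0078, 0.0014, 0.0, 0.02, 4.43],[-0.0134, -0.0068, 0.0013, 0.0, 0.02, 4.43],[-0.0139, -0.0057, 0.0013, 0.0, 0.02, 4.43],[-0.0143, -0.0046, 0.0013, 0.0, 0.02, 4.43],[-0.0146, -0.0035, 0.0013, 0.0, 0.02, 4.43],[-0.0148, -0.0024, 0.0013, 0.0, 0.02, 4.43],[-0.015, -0.0012, 0.0013, 0.0, 0.02, 4.43],
```

>>> play_rows:
  motion:
    - [-0.0122, -0.0088, 0.0014, 0, 0, 4.43]
    - [-0.0128, -0.0078, 0.0014, 0, 0, 4.43]
    - [-0.0134, -0.0068, 0.0013, 0, 0, 4.43]
    - [-0.0139, -0.0057, 0.0013, 0, 0, 4.43]
    - [-0.0143, -0.0046, 0.0013, 0, 0, 4.43]
    - [-0.0146, -0.0035, 0.0013, 0, 0, 4.43]
    - [-0.0148, -0.0024, 0.0013, 0, 0, 4.43]
    - [-0.015, -0.0012, 0.0013, 0, 0, 4.43]
    - [0, 0, 0, 0, 0, 0]
    - [0, 0, 0, 0, 0, 0]
  jaw: 1.0

```text
time: 43.65
eef_pos: [540.8, 148.6, 399.4]
eef_rot: [0.662, 0.75, -0.001, 0.001]
force: [0.0, 0.7, 0.6]
grip_width: 0.996
```

```bash
python3 - <<'E'
from h import *
s,_=shot("wrist","w16.png"); print(s["eef_pos"],yaw(s),s["dq"].round(2))
import pickle; pickle.dump(s,open("s16.pkl","wb"))
im=cv2.imread("pics/raw_w16.png"); cv2.imwrite("pics/zw16.png",cv2.resize(im[160:270,180:330],None,fx=5.3,fy=5.3,interpolation=cv2.INTER_CUBIC))
E
```

```text
[540.81214242 148.61099354 399.36656122] 97.12498932150066 [-0. -0. -0. -0. -0.  0. -0.]
```

View pics/w16.png

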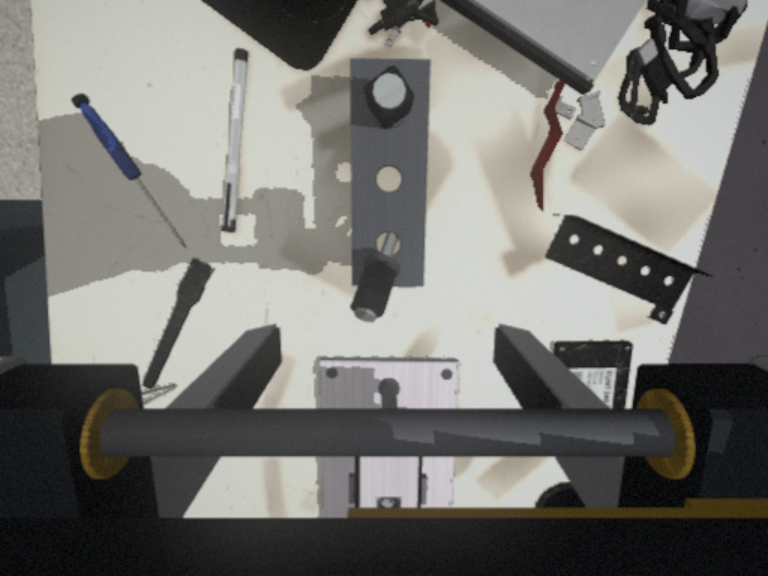

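View pics/zw16.png

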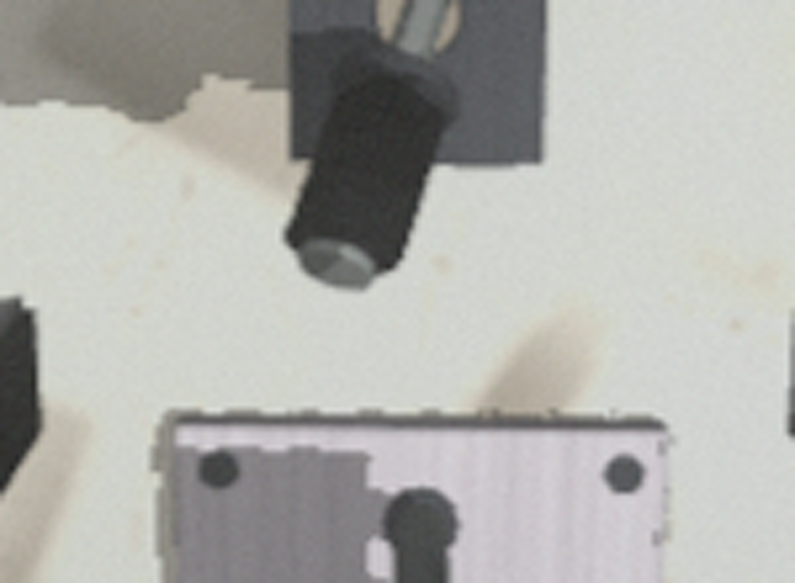

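```bash
python3 - <<'E'
from h import *
import pickle
np.set_printoptions(precision=1,suppress=True)
s=pickle.load(open("s16.pkl","rb")); b=1.2*T(s)[:3,1]
c=lambda p:(p[0]/5.3+180-.4,p[1]/5.3+160-.4)
f=lambda p,z: ray("wrist",*c(p),z,s)-b
print("hole0",ray("wrist",388/1.5-.2,243/1.5-.2,75,s)-b,"hole1",ray("wrist",389/1.5-.2,179/1.5-.2,75,s)-b)
for z in (100,106,111,116): print("cap",f((338,263),z))
print("collar top L/R",f((335,75),90),f((455,115),85))
print("grip base mid",f((395,100),90),"grip mid",f((368,170),101))
print("rack end",f((290,160),75),f((540,163),75))
E
```

```text
hole0 [537.1 178.1  75. ] hole1 [532.3 221.8  75. ]
cap [527.5 131.3 100. ]
cap [527.6 133.  106. ]
cap [527.6 134.5 111. ]
cap [527.7 136.  116. ]
collar top L/R [522.5 165.7  90. ] [546.7 159.9  85. ]
grip base mid [534.6 162.3  90. ] grip mid [531.  150.4 101. ]
rack end [514.8 144.6  75. ] [565.9 150.3  75. ]
```

>>> play_rows:
  motion:
    - [-0.0009, -0.0055, 0.01, 0, 0, 0]
    - [-0.0009, -0.0055, 0.015, 0, 0, 0]
    - [0, 0, 0.015, 0, 0, 5]
    - [0, 0, 0.015, 0, 0, 5]
    - [0, 0, 0.015, 0, 0, 5]
    - [0, 0, 0.015, 0, 0, 4]
    - [0, 0, 0.015, 0, 0, 0]
    - [0, 0, 0.01, 0, 0, 0]
    - [0, 0, 0.006, 0, 0, 0]
    - [0, 0, 0, 0, 0, 0]
  jaw: 0.6

```text
time: 44.95
eef_pos: [530.4, 144.6, 283.6]
eef_rot: [0.777, 0.629, -0.001, 0.001]
force: [0.5, -0.6, 0.6]
grip_width: 0.601
```

```bash
python3 - <<'E'
from h import *
s,_=shot("wrist","w17.png"); print(s["eef_pos"],yaw(s),s["force"])
E
```

```text
[530.36143002 144.59268721 283.57239072] 78.01739749336775 [ 0.51295883 -0.58787807  0.64169828]
```

View pics/w17.png

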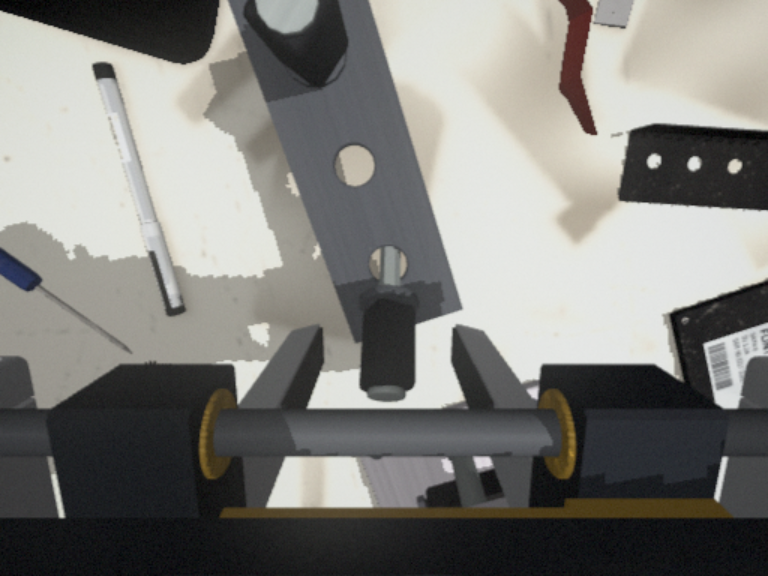

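>>> play_rows:
  motion:
    - [0, 0, 0, 0, 0, 0]
    - [0, 0, 0, 0, 0, 0]
    - [0, 0, 0, 0, 0, 0]
    - [0, 0, 0, 0, 0, 0]
    - [0, 0, 0, 0, 0, 0]
    - [0, 0, 0, 0, 0, 0]
    - [0, 0, -0.002, 0, 0, 0]
    - [0.003, 0, -0.002, 0, 0, 0]
    - [0.004, 0, -0.002, 0, 0, 0]
    - [0.004, 0, -0.001, 0, 0, 0]
  jaw: 0
  grip_force: 12

```text
time: 46.25
eef_pos: [532.7, 155.4, 290.8]
eef_rot: [0.777, 0.629, -0.001, 0.001]
force: [-0.4, -4.1, -1.3]
grip_width: 0.191
```

```bash
python3 - <<'E'
from h import *
s,_=shot("wrist","w18.png"); print(s["eef_pos"],yaw(s),s["force"],s["torque"],s["grip_width"])
E
```

```text
[532.69810912 155.41081116 290.84583886] 77.9807722247365 [-0.40610878 -4.13279646 -1.27836938] [-1.11265199  0.12884602  0.01598645] 0.19073845860228228
```

View pics/w18.png

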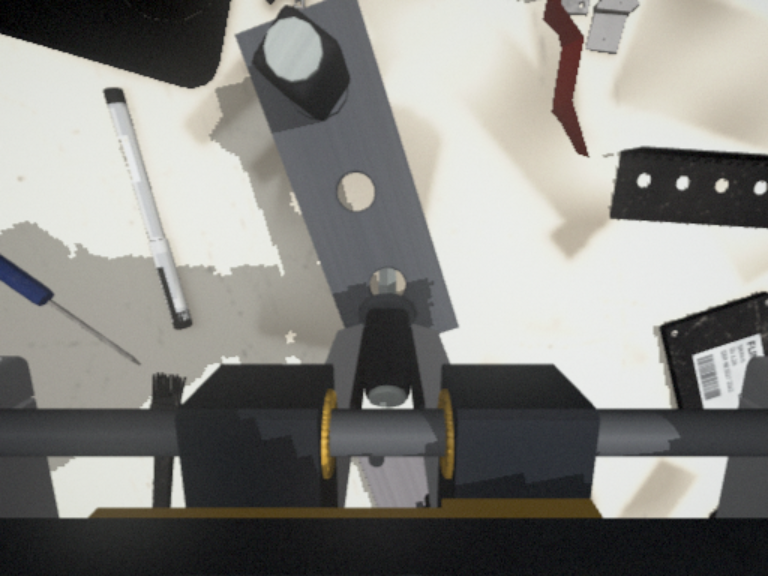

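>>> play_rows:
  motion:
    - [0.003, 0, 0, 0, 0, 0]
    - [0.003, 0, 0, 0, 0, 0]
    - [0.003, 0, 0, 0, 0, 0]
    - [0.003, 0, 0, 0, 0, 0]
    - [0.003, 0, 0, 0, 0, 0]
    - [0.003, 0, 0, 0, 0, 0]
    - [0.003, 0, 0, 0, 0, 0]
    - [0.003, 0, 0, 0, 0, 0]
    - [0, 0, 0, 0, 0, 0]
    - [0, 0, 0, 0, 0, 0]

```text
time: 47.55
eef_pos: [537.7, 179.0, 290.8]
eef_rot: [0.777, 0.629, -0.0, 0.001]
force: [0.6, -1.7, -0.8]
grip_width: 0.189
```

```bash
python3 - <<'E'
from h import *
s,_=shot("wrist","w19.png"); print(s["eef_pos"],yaw(s),s["force"],s["torque"],s["grip_width"])
shot("scene","sc4.png")
im=cv2.imread("pics/raw_sc4.png"); cv2.imwrite("pics/zsc4.png",cv2.resize(im[180:300,160:280],None,fx=5,fy=5,interpolation=cv2.INTER_CUBIC))
E
```

```text
[537.67690132 179.04186405 290.81186284] 77.99622732596559 [ 0.62012818 -1.66868731 -0.82291305] [-0.598514    0.02655874 -0.00246107] 0.18904481446869914
```

View pics/w19.png

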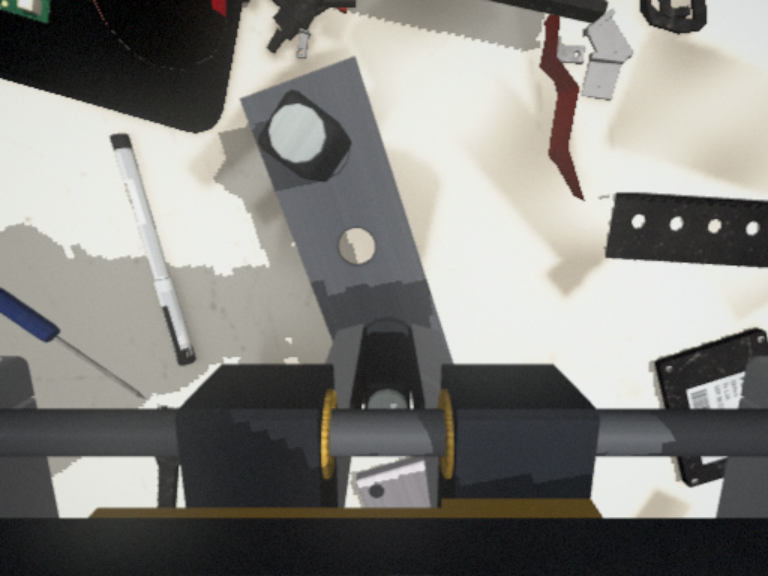

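View pics/zsc4.png

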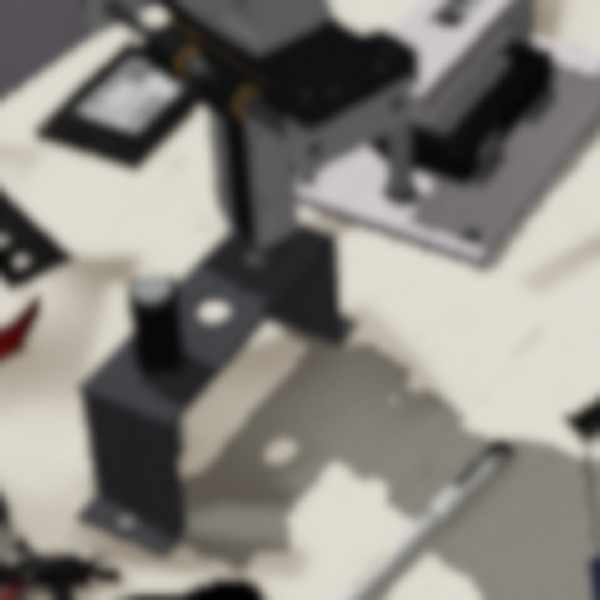

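>>> play_rows:
  motion:
    - [0.002, 0, 0, 0, 0, 0]
    - [0.002, 0, 0, 0, 0, 0]
    - [0.001, 0, 0, 0, 0, 0]
    - [0, 0, 0.001, 0, 0, 0]
    - [0, 0, 0.001, 0, 0, 0]
    - [0, 0, 0.001, 0, 0, 0]
    - [0, 0, 0.001, 0, 0, 0]
    - [0, 0, 0, 0, 0, 0]
    - [0, 0, 0, 0, 0, 0]
    - [0, 0, 0, 0, 0, 0]

```text
time: 48.9
eef_pos: [538.7, 183.8, 286.8]
eef_rot: [0.777, 0.629, -0.001, 0.001]
force: [-0.7, -0.3, -0.4]
grip_width: 0.187
```

```bash
python3 - <<'E'
from h import *
s,_=shot("wrist","w20.png"); print(s["eef_pos"],yaw(s),s["force"],s["torque"],s["grip_width"])
im=cv2.imread("pics/raw_w20.png"); cv2.imwrite("pics/zw20.png",cv2.resize(im[190:300,210:310],None,fx=6,fy=6,interpolation=cv2.INTER_CUBIC))
E
```

```text
[538.7227311  183.82249897 286.78984362] 77.99144655807429 [-0.6989392  -0.26739453 -0.36260346] [-0.04095187  0.00160393  0.02293752] 0.1870467965158467
```

View pics/zw20.png

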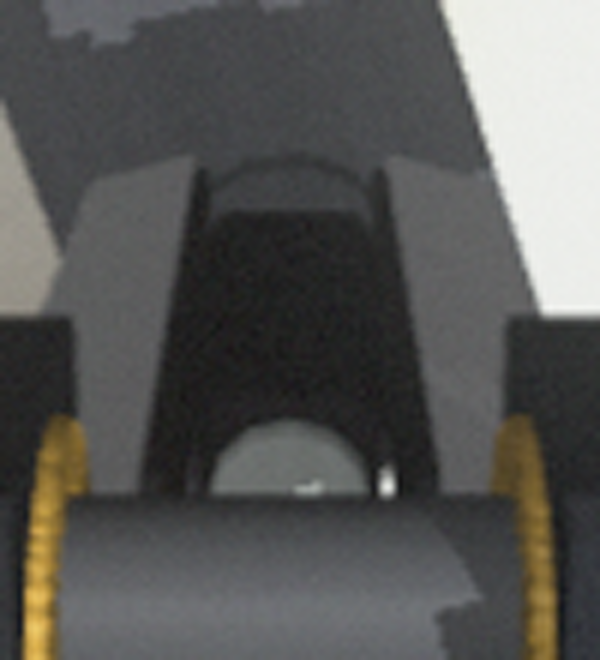

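>>> play_rows:
  motion:
    - [-0.0015, 0, 0.001, 0, 0, 0]
    - [-0.0015, 0, 0.001, 0, 0, 0]
    - [0, 0, 0.001, 0, 0, 0]
    - [0, 0, 0.001, 0, 0, 0]
    - [0, 0, 0, 0, 0, 0]
    - [0, 0, 0, 0, 0, 0]
    - [0, 0, 0, 0, 0, 0]
    - [0, 0, 0, 0, 0, 0]
    - [0, 0, 0, 0, 0, 0]
    - [0, 0, 0, 0, 0, 0]

```text
time: 50.2
eef_pos: [538.3, 181.5, 283.7]
eef_rot: [0.777, 0.629, 0.0, 0.001]
force: [-2.4, 4.0, 11.4]
grip_width: 0.193
```

>>> play_rows:
  motion:
    - [0, 0, 0, 0, 0, 0]
    - [0, 0, 0, 0, 0, 0]
    - [0, 0, 0, 0, 0, 0]
    - [0, 0, 0, 0, 0, 0]
    - [0, 0, -0.01, 0, 0, 0]
    - [0, 0, -0.02, 0, 0, 0]
    - [0, 0, -0.03, 0, 0, 0]
    - [0, 0, -0.03, 0, 0, 0]
    - [0, 0, -0.03, 0, 0, 0]
    - [0, 0, -0.01, 0, 0, 0]
  jaw: 0.7

```text
time: 51.45
eef_pos: [538.0, 181.4, 415.5]
eef_rot: [0.777, 0.629, 0.001, 0.002]
force: [-0.1, 0.1, 1.1]
grip_width: 0.699
```

```bash
python3 - <<'E'
from h import *
s,_=shot("wrist","w21.png"); print(s["eef_pos"],yaw(s),s["force"],s["time"])
shot("scene","sc5.png")
im=cv2.imread("pics/raw_sc5.png"); cv2.imwrite("pics/zsc5.png",cv2.resize(im[180:300,160:280],None,fx=5,fy=5,interpolation=cv2.INTER_CUBIC))
E
```

```text
[538.01437763 181.42324232 415.50173246] 77.98948106887224 [-0.08650286  0.12097409  1.10959269] 51.45
```

View pics/w21.png

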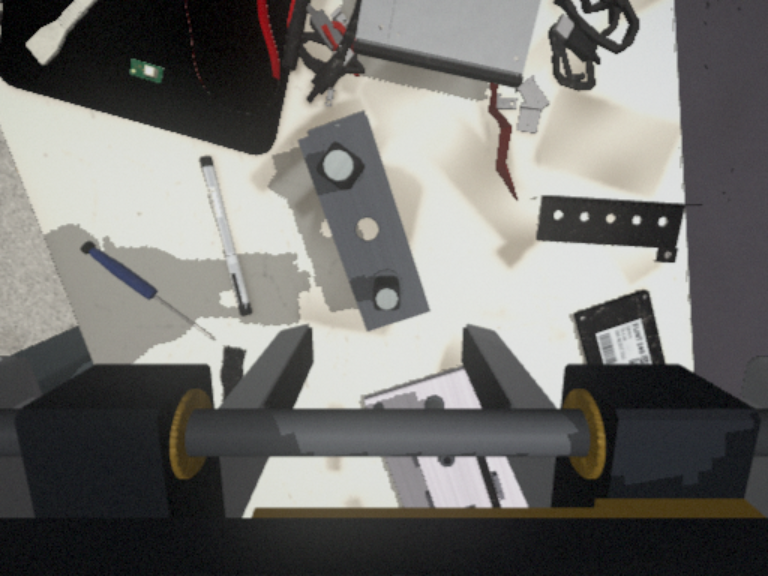

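View pics/zsc5.png

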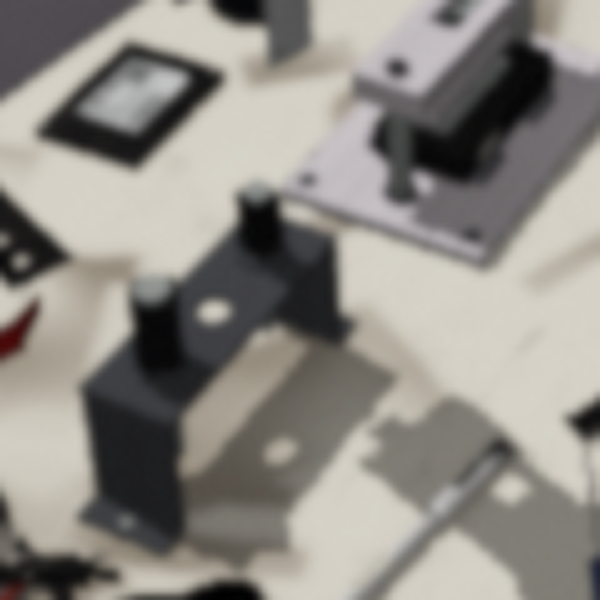

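```bash
python3 - <<'E'
from h import *
s=st()
rows([430,40,415],0,10,s=s,R2=Rd(160,0))
s["eef_pos"]=[430,40,415]; s["eef_rot"]=R.from_matrix(Rd(160,0)).as_quat()
rows([415,-50,285],0,9,s=s,R2=Rd(186.5,30))
E
```

```text
[-0.0161, -0.0076, -0.0001, 0.01, 0.02, -8.2],[-0.0148, -0.0098, -0.0001, 0.01, 0.02, -8.2],[-0.0133, -0.0118, -0.0001, 0.01, 0.02, -8.2],[-0.0114, -0.0136, -0.0001, 0.01, 0.02, -8.2],[-0.0094, -0.0151, -0.0001, 0.01, 0.02, -8.2],[-0.0071, -0.0163, -0.0001, 0.01, 0.02, -8.2],[-0.0047, -0.0171, -0.0001, 0.01, 0.02, -8.2],[-0.0022, -0.0176, -0.0001, 0.01, 0.02, -8.2],[0.0003, -0.0178, -0.0001, 0.01, 0.02, -8.2],[0.0028, -0.0175, -0.0001, 0.01, 0.02, -8.2],
[-0.0019, -0.01, 0.0144, -0.77, -3.27, -2.88],[-0.0005, -0.0102, 0.0144, -0.77, -3.27, -2.88],[0.0008, -0.0104, 0.0142, -0.77, -3.27, -2.88],[0.0021, -0.0105, 0.014, -0.77, -3.27, -2.88],[0.0035, -0.0106, 0.0137, -0.77, -3.27, -2.88],[0.0048, -0.0105, 0.0133, -0.77, -3.27, -2.88],[0.006, -0.0104, 0.0129, -0.77, -3.27, -2.88],[0.0073, -0.0103, 0.0124, -0.77, -3.27, -2.88],[0.0085, -0.01, 0.0118, -0.77, -3.27, -2.88],
```

>>> play_rows:
  motion:
    - [-0.0161, -0.0076, 0, 0, 0, -8.2]
    - [-0.0148, -0.0098, 0, 0, 0, -8.2]
    - [-0.0133, -0.0118, 0, 0, 0, -8.2]
    - [-0.0114, -0.0136, 0, 0, 0, -8.2]
    - [-0.0094, -0.0151, 0, 0, 0, -8.2]
    - [-0.0071, -0.0163, 0, 0, 0, -8.2]
    - [-0.0047, -0.0171, 0, 0, 0, -8.2]
    - [-0.0022, -0.0176, 0, 0, 0, -8.2]
    - [0.0003, -0.0178, 0, 0, 0, -8.2]
    - [0.0028, -0.0175, 0, 0, 0, -8.2]
  jaw: 1.0

```text
time: 52.8
eef_pos: [429.6, 39.3, 412.3]
eef_rot: [0.171, 0.985, -0.001, -0.0]
force: [-0.4, 0.5, 0.0]
grip_width: 0.999
```

>>> play_rows:
  motion:
    - [-0.0019, -0.01, 0.0144, -0.77, -3.27, -2.88]
    - [-0.0005, -0.0102, 0.0144, -0.77, -3.27, -2.88]
    - [0.0008, -0.0104, 0.0142, -0.77, -3.27, -2.88]
    - [0.0021, -0.0105, 0.014, -0.77, -3.27, -2.88]
    - [0.0035, -0.0106, 0.0137, -0.77, -3.27, -2.88]
    - [0.0048, -0.0105, 0.0133, -0.77, -3.27, -2.88]
    - [0.006, -0.0104, 0.0129, -0.77, -3.27, -2.88]
    - [0.0073, -0.0103, 0.0124, -0.77, -3.27, -2.88]
    - [0.0085, -0.01, 0.0118, -0.77, -3.27, -2.88]
    - [0, 0, 0, 0, 0, 0]

```text
time: 54.05
eef_pos: [415.4, -48.0, 286.9]
eef_rot: [-0.045, 0.968, 0.01, 0.246]
force: [0.9, -0.5, 0.6]
grip_width: 1.0
```

```bash
python3 - <<'E'
from h import *
np.set_printoptions(precision=3,suppress=True)
s,im=shot("wrist","w22.png"); print(T(s),s["joint_positions"],s["dq"],s["time"])
im=cv2.rotate(im[:,:,::-1],cv2.ROTATE_180); cv2.imwrite("pics/raw_w22r.png",im)
cv2.imwrite("pics/w22.png",cv2.resize(im,None,fx=1.5,fy=1.5))
import pickle; pickle.dump(s,open("s22.pkl","wb"))
E
```

```text
[[ -0.875  -0.092   0.476 415.393]
 [ -0.082   0.996   0.042 -47.976]
 [ -0.478  -0.002  -0.879 286.867]
 [  0.      0.      0.      1.   ]] [ 0.954  0.27  -0.964  2.333  0.784  0.211  0.992] [-0.026 -0.033  0.015 -0.023 -0.217  0.027  0.125] 54.05
```

View pics/w22.png

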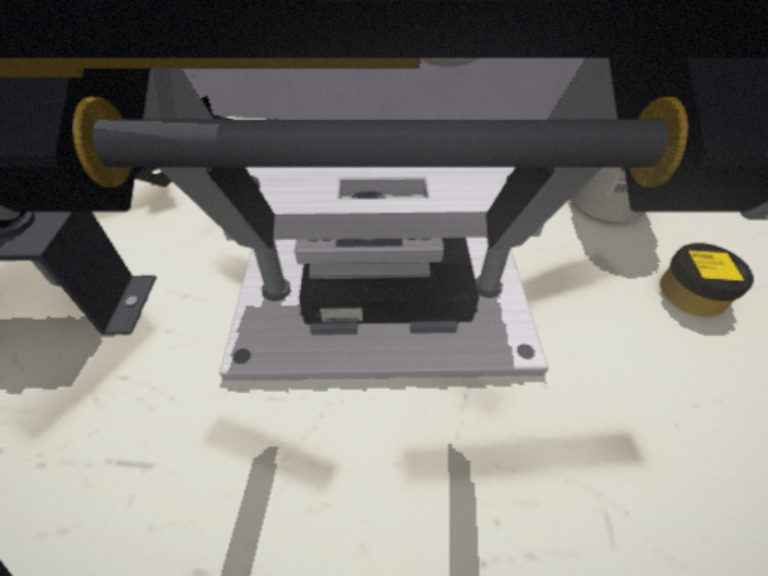

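```bash
python3 - <<'E'
from h import *
im=cv2.imread("pics/raw_w22r.png")
cv2.imwrite("pics/zw22.png",cv2.resize(im[135:225,190:325],None,fx=5.9,fy=5.9,interpolation=cv2.INTER_CUBIC))
E
```

```text
(no output)
```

View pics/zw22.png

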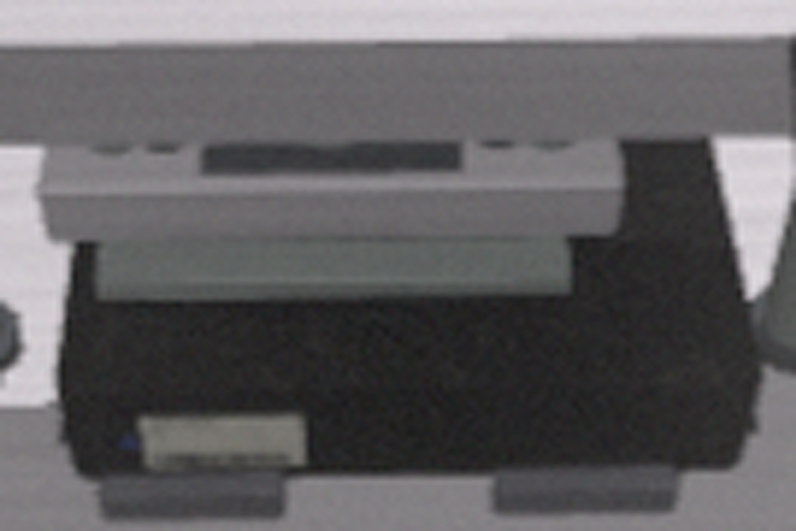

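```bash
cat > ba.py <<'E'
from h import *
import pickle
from scipy.optimize import least_squares
np.set_printoptions(precision=2,suppress=True)
c=optics.calibration("wrist"); M=np.array(c["tool_from_camera"]); K=(c["fx"],c["fy"],c["cx"],c["cy"])
W=np.eye(4); W[:3,:3]=R.from_euler("z",6.5,degrees=True).as_matrix(); W[:3,3]=[565.2,-36.8,0]
TC=[np.linalg.inv(W)@T(pickle.load(open(f,"rb")))@M for f in ("s3.pkl","s12.pkl","s22.pkl")]
A=lambda p:(p[0]/2.85+50-.3,p[1]/2.85+130-.3)
B=lambda p:(p[0]/4.5+115-.4,p[1]/4.5+175-.4)
C4=lambda p:(p[0]/4+150-.4,p[1]/4+145-.4)
D6=lambda p:(p[0]/6.4+195-.42,p[1]/6.4+150-.42)
G=lambda p:(p[0]/5.9+190-.42,p[1]/5.9+135-.42)
F=lambda p:(p[0]/1.5-.17,p[1]/1.5-.17)
obs=[dict(base=[A((28,483)),A((773,465))],brT=[A((45,108)),A((763,123))],brB=[A((65,164)),A((752,176))],bt=[B((70,97)),B((588,104))],bb=[B((75,135)),B((588,138))],ft=[B((125,184)),B((545,188))],fb=[B((122,202)),B((545,202))],lab=[B(p) for p in [(153,319),(306,317),(311,366),(162,366)]]),
dict(base=[F((246,420)),F((579,366))],brT=[C4((20,93)),None],brB=[C4((42,160)),None],lineT=[C4((690,6))],bt=[D6((75,237)),D6((710,150))],bb=[D6((85,290)),D6((712,206))],ft=[D6((140,333)),D6((663,263))],fb=[D6((145,357)),D6((663,280))],lab=[C4(p) for p in [(311,322),(427,304),(428,343),(317,361)]]),
dict(base=[F((221,374)),F((547,370))],lineT=[G((10,47)),G((780,39))],lineB=[G((10,141)),G((600,137))],bt=[G((42,193)),G((624,188))],bb=[G((52,240)),G((618,234))],ft=[G((98,283)),G((570,275))],fb=[G((98,300)),G((570,291))],lab=[G(p) for p in [(140,418),(303,415),(305,464),(147,467)]])]
# params: shared: brth, xb, barh, barY0,barY1, footth, footy0, label y0,y1,zt,zb ; per image 6 cam + barz + footz(top); line ys
def unpack(q):
    sh=q[:11]; im=q[11:35].reshape(3,8); ly=q[35:]; return sh,im,ly
def resid(q,rep=False):
    brth,xb,barh,Y0,Y1,fth,fy,l0,l1,lt,lb=unpack(q)[0]; out=[]; li=0; _,im,ly=unpack(q)
    for k in range(3):
        cam=im[k]; d=np.eye(4); d[:3,:3]=R.from_rotvec(cam[:3]).as_matrix(); d[:3,3]=cam[3:6]*100
        C=np.linalg.inv(TC[k]@d)
        def e(X,u,w=1.):
            Y=C[:3,:3]@np.array(X)+C[:3,3]; out.extend([w*(K[0]*Y[0]/Y[2]+K[2]-(511-u[0])),w*(K[1]*Y[1]/Y[2]+K[3]-(383-u[1]))])
        o=obs[k]; bz,fz=cam[6:8]
        for s_,u in zip((1,-1),o["base"]): e((-65,100*s_,10),u,.7)
        for s_,u in zip((1,-1),o.get("brT",[None]*2)):
            if u: e((-22,86*s_,96),u)
        for s_,u in zip((1,-1),o.get("brB",[None]*2)):
            if u: e((-22,86*s_,96-brth),u)
        for u in o.get("lineT",[]): e((-22,ly[li],96),u); li+=1
        for u in o.get("lineB",[]): e((-22,ly[li],96-brth),u); li+=1
        for y,u in zip((Y0,Y1),o["bb"]): e((xb,y,bz),u)
        for y,u in zip((Y0,Y1),o["bt"]): e((xb,y,bz+barh),u)
        for s_,u in zip((38,-38),o["ft"]): e((-15,fy+s_,fz),u)
        for s_,u in zip((38,-38),o["fb"]): e((-15,fy+s_,fz-fth),u)
        for X,u in zip([(l0,lt),(l1,lt),(l1,lb),(l0,lb)],o["lab"]): e((-31.5,)+X,u)
        out.extend(cam[:3]/.02*.5); out.extend(cam[3:6]*100/3*.5)
    return np.array(out)
q0=np.r_[[18,-15,9,52,-36,4,8.5,40,13.5,28.5,14.5],np.tile([0,0,0,0,0,0,57,45],3).astype(float),[-42,50,-50,50,-40]]
r_=least_squares(resid,q0,loss="soft_l1",x_scale="jac"); sh,im,ly=unpack(r_.x)
print("cost",r_.cost,"shared",sh); print(im); J=r_.jac; cov=np.linalg.pinv(J.T@J)*0.25
S=im[:,6]-im[:,7]; print("spacing",S,"compression rel. start",S[0]-S, "bar drop",im[0,6]-im[:,6],"foot drop",im[0,7]-im[:,7])
def sd(v): return np.sqrt(v@cov@v)
for k in (1,2):
    v=np.zeros(len(r_.x)); v[17]=1;v[18]=-1; v[11+8*k+6]=-1; v[11+8*k+7]=1; print("sd",sd(v))
E
python3 ba.py
```

```text
cost 10.49096544058826 shared [ 16.65 -12.12   9.51  53.11 -36.2    4.01   8.63  40.04  13.65  28.6
  14.86]
[[ 0.    0.   -0.   -0.02  0.01 -0.01 54.38 45.28]
 [ 0.    0.01 -0.   -0.05  0.01 -0.03 50.76 42.85]
 [ 0.   -0.   -0.   -0.   -0.   -0.02 49.69 42.7 ]]
spacing [9.1  7.91 6.99] compression rel. start [0.   1.19 2.11] bar drop [0.   3.62 4.7 ] foot drop [0.   2.43 2.59]
sd 0.6696290335107139
sd 0.6810849099976642
```

```bash
cat >> ba.py <<'E'
print("--- with rotation prior")
for D in (4.0,4.4,4.8,5.2):
    f=lambda q: np.r_[resid(q),(unpack(q)[1][0,6]-unpack(q)[1][1,6]-D)/.05,(unpack(q)[1][1,6]-unpack(q)[1][2,6]-1.11)/.05]
    r2=least_squares(f,r_.x,loss="soft_l1",x_scale="jac"); im=unpack(r2.x)[1]; S=im[:,6]-im[:,7]
    print(D,"cost",r2.cost,"comp",S[0]-S,"foot drop",im[0,7]-im[:,7],"foot top z",im[:,7],"xb",r2.x[1])
E
python3 ba.py | sed -n '/---/,$p'
```

```text
--- with rotation prior
4.0 cost 10.569003899595137 comp [0.   1.44 2.38] foot drop [0.   2.56 2.73] foot top z [45.34 42.78 42.61] xb -11.768497345703116
4.4 cost 10.800111130540442 comp [0.   1.71 2.66] foot drop [0.   2.69 2.85] foot top z [45.39 42.7  42.53] xb -11.410995802258263
4.8 cost 11.17642600720114 comp [0.   1.98 2.93] foot drop [0.   2.82 2.98] foot top z [45.43 42.61 42.46] xb -11.045769435087937
5.2 cost 11.688538817223005 comp [0.   2.25 3.21] foot drop [0.   2.95 3.1 ] foot top z [45.48 42.53 42.38] xb -10.674571087684303
```

```bash
python3 - <<'E'
from h import *
s=st(); print(s["time"],s["force"]); print(r.job_done())
E
```

```text
54.1 [-0.78855431  0.51639503  0.90651411]
the job is handed in; nothing more can be done
None
```

The press is tightened and the large key is back upright in its own rack hole, but I knocked the small key over on the way and had to stand it up again. I handed in at 54.1 s, with the robot touching nothing.

**Pressing:** I felt for the socket with at most 7 N; seating the key then took up to about 17 N. I turned it clockwise about 195° in all, in steps of about 90°, 65° and 40°, letting go once to look.

**Spring squeeze:** My best estimate is 2.7 mm, within about 0.7 mm. The pictures alone fit about 2.1 mm. The turn count (at least 5.4 mm of bar travel, less a foot drop of about 2.5 to 2.8 mm) gives 2.6 to 3.3 mm. These disagree a little, but both mean the foot is down on the case and the springs are well short of solid. I had no time left to go back and turn it further.

**Keys:** Carrying the large key to the press, I set its tip too low. It hit the small key, which ended up leaning about 50° in its hole. I gripped it and stood it upright again. The scene and wrist pictures taken after I let go show both keys upright in their holes. The small key may be turned a little from how it hung before.

**Not checked:** I did not compare the dish and the other loose things with the first pictures; nothing I saw showed them moved.

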